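Drive a bearing cup square into its housing

ROBOT

A 6-joint arm with a two-finger parallel gripper is mounted at the origin on a cart in front of the work surface, level with it; the furniture and walls round the work are solid. World frame = base frame: x ahead of the robot, y to its left, z up, the work surface at z = 0. Lengths are in m, angles in rad, forces in N, time in s.
With the tool pointing down it reaches from about 0.3 to 0.85 m from the base axis. Payload 5.4 kg.
Tool frame: the origin (TCP) lies on the centre line of the jaws, within the pads' length; the fingertips stand tcp_to_tips ahead of it and the grasp point (between the pads) lies 11 mm behind it (tcp_to_tips is the distance from the TCP to the fingertips, in m); z points along the fingers, y is the line along which they close (so a half turn about z gives the same grasp; the last joint's range is limited). The gripper opens to 85 mm and grips with 20 to 120 N. Pads are 22 mm wide; open, the fingers measure 114 mm over their backs; the gripper's body (76 mm by 85 mm) begins 54 mm behind the grasp point. The pads swing forward as they close: fully open they stand 13 mm farther back than shut.
Start: joints at [-1.427, 0.158, 1.597, -0, 1.386, -0.21], TCP at [0.199, -0.539, 0.239] pointing down, gripper open.
Joint ranges: [-2.91, 2.91], [-0.94, 2.29], [0.18, 2.7], [-1.29, 4.43], [0.17, 2.64], [-3, 3]. Speed limits (rad/s): [2.57, 2.57, 3.14, 3.14, 3.14, 3.14].

INTERFACE

Orientations are given as a rotation vector (axis times angle).
In Python, from cell import get_state, capture, calibration, hand_in, spot_in, masks_of, tcp_to_tips gives the robot as it stands.
- The arm moves only by the tool play_rows, never from a script. Its argument "increments" is a list of rows, each an object of numbers: "x", "y", "z": the shift along the tool's x, y, z in cm; "wx", "wy", "wz": the turn, a rotation vector about the tool's x, y, z in degrees; "gripper": the opening in per cent of the stroke, from 0 (shut) to 100 (fully open). A call has 1 to 8 rows; each row shifts and turns the commanded pose from where the row before left it, along the tool's axes as they then stand; what a row does not reach is not made up. A row lasts 1/12 s, in which the tool goes at most 41.7 mm and 7.16 degrees, less where a joint would pass 70% of its speed; a pose out of reach is approached as far as the arm can. A call is refused whole if a number of a shift passes 4.17 or a number of a turn 7.16, either way. A call with a gripper value outside its range is refused whole. The fingers move at their own pace and stop on an object; "grip_force" is the grip in N (left out, the last holds). Time passes only in rows, so rows that do not move let the fingers close. It gives the time, the measured TCP pose, the force, the opening and the grip force at its end, in the units of the state.
- get_state(): the state, without advancing time (a new reading comes with each control period).
- capture(name): name is "scene" or "top"; returns the picture (420x560x3 uint8, red, green, blue); there is no depth.
- calibration(name): a dict with "camera_matrix" (3x3 intrinsics, pixels), "position" and "rotation" of the camera in the world. Camera axes: x right, y down, z forward; pixel columns grow to the right and rows downward; lengths in m; the calibration is good to about 2 mm. A picture is of the moment at which its call begins. calibration takes no time and is no camera call.
- hand_in(): hands the job in; it is judged then, once.
Trained networks look in the newest picture that a camera, given by its name, has taken for a name from the list of things; names that differ only in an ending like _2 or _b are one class to them, and where a whole thing is asked for, a point or a joint stands for the part that bears it (a point fixed in the world has none). Each returns a list of dicts, best first, with "confidence" (0 to 1); they miss things now and then, are a little off and sometimes report something else, mostly with a low value. They report only what shows in the picture. A call takes as long as a camera call. They do not tell look-alikes from the thing itself.
- spot_in(query, camera): "rect" ([centre column, centre row, width, height] in pixels, round what is visible of it).
- masks_of(query, camera): "pixels" (420x560 bool, what is visible of it) and "rect" ([centre column, centre row, width, height] in pixels, round what is visible of it).
The state is a dict: "time_s": time; "joint_pos": joint angles; "joint_velocities": joint speeds; "tau": joint torques, N m; "position": TCP position; "orientation": TCP orientation; "ft_force": force on the tool from outside, world axes, zero at the start; "ft_torque": the same for the moment, N m; "width": opening from 0.0 (shut) to 1.0 (fully open); "gripper_force": force on a finger pad.
Only numpy, scipy, OpenCV 4.12 (cv2) and the standard library are available. Lean on these libraries where they do the work, as an engineer would, in place of code of your own. Each camera call takes 0.05 s, during which the arm holds its last target. There are 200 camera calls.

TASK

Take the red-handled drift from its wooden stand and drive the brass bearing cup home into the blue housing until it bottoms on the shoulder hidden in the bore, working round its rim in small alternate steps so that it never cocks more than about 7 degrees. Once it is square and stops hard, bear on its rim with about 25 N for a moment to make sure it is seated, but never press over about 40 N, and touch it only with the drift. Then put the drift back upright in its stand and let go, leaving the other things on the bench alone.

Things in the scene. Friction and masses are not known exactly. Their poses are not given: they have to be found in the camera images.
- cup_top (a point): Brass bearing cup, a thick plain ring started in the housing's bore, slightly cocked. Point: centre of its top; z = its axis, up. Outside 67 mm, hole 36 mm, 24 mm long: the flat rim to press on is 15.5 mm wide, its middle 25.5 mm from the axis. It has 6 to 9 mm to go to a hard stop on a shoulder hidden in the bore; home, this point is 1 to 6 mm above the housing's face, differing each time.
- cup: The same cup; origin as cup_top. Tight fit: 8 to 12 N on the middle of the rim drives down the place pressed, the cup turning about the far side of the rim, which hardly moves (the centre goes down half to two thirds as far as the place pressed). It stays as left and never comes out. Tilted over 0.12 rad (7 degrees) to the housing it spoils the bore. Home all round, it is square and gives no more.
- seat_face (a point): Fixed blue bearing housing, a round barrel 100 mm in diameter on a 136 x 136 mm foot, 55 mm high. This point is the centre of the bore at the height of its top face; z is up, along the bore.
- drift_grip (a point): Drift, a round hand tool 108 mm long, at first upright in its wooden stand. This point: middle of its red round grip, 24 mm in diameter, 50 mm long; z up along the tool. A black collar, 38 mm in diameter, 8 mm thick, has its top 25 mm and its underside 33 mm below this point; under it a steel shank of 14 mm diameter ends in a domed nose 83 mm below this point.
- drift_nose (a point): The end of the drift's domed steel nose, 83 mm below the middle of its grip.
- drift: The same drift, 0.1 to 0.2 kg; origin on its axis at the underside of the collar, z up along the tool.
- stand_top (a point): Fixed wooden drift stand, a block 70 x 70 x 58 mm with a plain hole of 20 mm diameter down through it. This point is the centre of the hole's mouth in the top face; z is up. The drift's shank hangs in the hole with its collar resting on the top face; the middle of its grip is then 33 mm above this point.
- glue: White glue bottle with red tip, 38 x 37 x 109 mm, standing; origin at the centre of its underside. A bystander.
- ferrite: Green ring core, 36 mm in diameter, 15 mm high, lying flat; origin at the centre of its underside. A bystander.
- roller: White nylon guide roller, 39 mm in diameter, 21 mm high; origin at the centre of its underside. A bystander.
Things that resemble listed ones, but are neither listed nor needed, are in the scene too. Leave any purple look-alike of the drift alone.

How it is judged:
By the outcome, as a careful person would: the job done as asked, in the order asked, and still so for the second after the job is handed in, with the robot touching nothing.
It also fails if it takes over 72 s, if anything falls off the work surface, if the arm or the gripper's body presses on something with over 40 N, if the wrist force passes 120 N, or if a joint passes its speed limit or range.

## Working session

There is one attempt and no reset: what is moved stays moved. The work goes in short steps, Python scripts to look and compute and a tool call to move; the robot and the scene stay as the last step left them, time stands still between calls to the robot, and variables do not carry over. Pictures are saved under pics/ and viewed, at most 10 in all, crops included, and the job is handed in when it is done.

Besides the shell and the picture viewer there is one more tool, called after ">>>" as a command line: name --argument value ..., lists and objects as JSON in quotes. play_rows: Moves the arm, as the interface text tells. Its arguments: {"type":"object","properties":{"increments":{"type":"array"},"grip_force":{"type":"number"}},"required":["increments"]}

```bash
ls; mkdir -p pics
cat > h.py <<'E'
import numpy as np,cv2
from cell import *
def ray(n,u,v):
    c=calibration(n);K=np.array(c["camera_matrix"]);R=np.array(c["rotation"])
    if R.shape!=(3,3): R=cv2.Rodrigues(R)[0]
    d=R@np.linalg.solve(K,[u,v,1.]);return np.array(c["position"]),d
def atz(n,u,v,z):
    p,d=ray(n,u,v);return p+d*(z-p[2])/d[2]
def tri(a,b):
    (p,d),(q,e)=ray("scene",*a),ray("top",*b)
    s=np.linalg.lstsq(np.c_[d,-e],q-p,rcond=None)[0]
    A,B=p+s[0]*d,q+s[1]*e;return (A+B)/2,np.linalg.norm(A-B)
def proj(n,P):
    c=calibration(n);K=np.array(c["camera_matrix"]);R=np.array(c["rotation"])
    if R.shape!=(3,3): R=cv2.Rodrigues(R)[0]
    x=K@(R.T@(np.array(P)-c["position"]));return x[:2]/x[2]
def save(n,f,box=None,s=1):
    im=capture(n)
    if box: im=im[box[1]:box[3],box[0]:box[2]]
    im=cv2.resize(im,None,fx=s,fy=s,interpolation=cv2.INTER_CUBIC)
    cv2.imwrite("pics/"+f,im[...,::-1])
E
python3 - <<'E'
from h import *
import json
a=capture("scene");b=capture("top")
cv2.imwrite("pics/s0.png",a[...,::-1]);cv2.imwrite("pics/t0.png",b[...,::-1])
for n in("scene","top"):
    c=calibration(n);print(n,np.round(c["position"],3),np.round(c["camera_matrix"],1).tolist(),np.round(c["rotation"],3).tolist())
    for q in("cup_top","seat_face","drift_grip","drift_nose","stand_top","cup","drift"):
        print(q,[(np.round(r["rect"],1).tolist(),round(r["confidence"],2)) for r in spot_in(q,n)[:4]])
print(tcp_to_tips, get_state())
E
```

```text
pics
scene [-0.007  0.474  0.725] [[541.0, 0.0, 273.7], [0.0, 541.0, 207.4], [0.0, 0.0, 1.0]] [-0.81, 2.464, -1.191]
cup_top [([212.2, 293.3, 39.3, 36.4], 0.69)]
seat_face [([214.9, 310.8, 101.1, 85.9], 0.79), ([273.2, 228.9, 13.5, 47.1], 0.15)]
drift_grip []
drift_nose []
stand_top []
cup [([211.1, 289.2, 40.4, 35.1], 0.8)]
drift []
top [ 0.27  -0.179  1.171] [[524.9, 0.0, 273.6], [0.0, 524.9, 213.7], [0.0, 0.0, 1.0]] [-2.122, 2.104, -0.203]
cup_top [([174.6, 228.7, 32.6, 28.2], 0.89)]
seat_face [([180.2, 235.1, 73.6, 76.6], 0.83)]
drift_grip [([338.0, 216.5, 17.3, 19.0], 0.58), ([378.9, 253.8, 20.5, 17.5], 0.51)]
drift_nose [([336.8, 220.9, 41.2, 39.6], 0.32)]
stand_top [([336.1, 221.1, 44.1, 43.9], 0.92)]
cup [([174.3, 228.9, 27.5, 29.1], 0.94)]
drift [([268.3, 203.5, 13.2, 20.0], 0.55), ([337.2, 218.5, 11.0, 17.2], 0.51), ([376.2, 251.8, 20.9, 20.3], 0.5), ([336.1, 220.6, 44.5, 43.8], 0.31)]
0.008 {'time_s': 0.8, 'joint_pos': array([-1.42709117e+00,  1.58388422e-01,  1.59699637e+00, -6.94170977e-06,
        1.38622902e+00, -2.10085890e-01]), 'joint_velocities': array([ 2.18031675e-03,  9.40628261e-04, -3.06884774e-04, -7.33519633e-05,
       -7.00243058e-04, -3.82580574e-04]), 'tau': array([-1.55580194e-03, -3.95983815e+01, -3.31686437e+01, -4.27118921e-04,
        6.05102359e-04,  3.70048141e-06]), 'position': array([ 0.19919498, -0.53936998,  0.23930748]), 'orientation': array([-3.09254591e+00, -5.52838081e-01,  9.61040850e-06]), 'ft_force': array([ 0.18030253, -0.1703131 , -0.46584906]), 'ft_torque': array([-0.01254208,  0.03414805, -0.01457322]), 'gripper_force': 0.0, 'width': 1.0001777623413246}
```

View pics/s0.png

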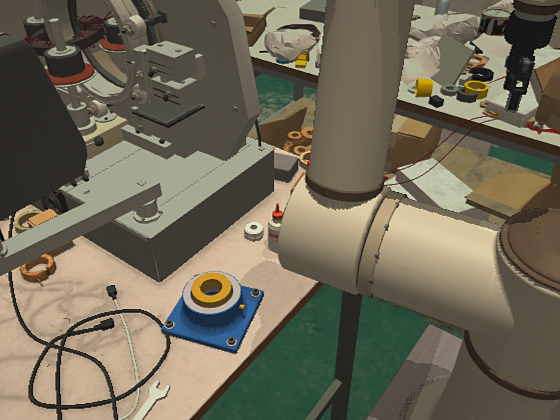

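View pics/t0.png

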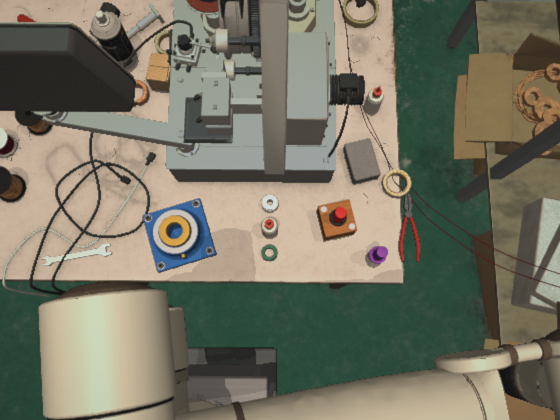

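Top picture: the red drift is in its wooden stand at about (339,215) and the housing with the cup at about (178,232). In the scene picture the cup is at (212,290), and the arm hides the stand. Possible mistakes for the drift are the purple look-alike (377,254), the red-tipped glue bottle (269,226) and the red-handled pliers (410,235). I choose the one in the wooden block at (339,215).

Run:
```python
from h import *
im=capture("top")
cv2.imwrite("pics/c1.png",np.hstack([cv2.resize(im[185:275,300:400],None,fx=4,fy=4,interpolation=2),cv2.resize(im[185:275,130:230],None,fx=4,fy=4,interpolation=2)])[...,::-1])
for q,z in(("stand_top",.058),("drift_grip",.116),("seat_face",.055),("cup_top",.065),("glue",.05),("ferrite",.007),("roller",.01)):
    for r in masks_of(q,"top")[:2]:
        m=r["pixels"].astype(np.uint8);c=cv2.minAreaRect(np.argwhere(m)[:,::-1].astype(np.float32))
        print(q,round(r["confidence"],2),np.round(r["rect"],1),[np.round(x,1) for x in c],np.round(atz("top",*r["rect"][:2],z),4))
m=np.round([proj("top",p) for p in [(0,0,0),(.3,0,0),(.3,-.3,0)]]);print(m)
for p in [(168,182),(335,182),(402,282),(0,280)]: print(p,np.round(atz("top",*p,0),3))
```

```text
stand_top 0.98 [336.2 218.6  42.   42.4] [array([336. , 219.5]), array([35.9, 35.2]), np.float64(76.0)] [ 0.485  -0.3042  0.058 ]
drift_grip 0.84 [380.1 253.9  20.5  15. ] [array([378. , 254.5]), array([17., 18.]), np.float64(90.0)] [ 0.402  -0.3851  0.116 ]
drift_grip 0.76 [336.4 216.7  19.4  19.6] [array([337.5, 216. ]), array([18., 17.]), np.float64(90.0)] [ 0.4778 -0.2981  0.116 ]
seat_face 0.78 [179.1 236.1  75.8  76.2] [array([178.2, 234.7]), array([60. , 62.1]), np.float64(73.6)] [0.4444 0.034  0.055 ]
cup_top 0.73 [175.6 230.8  33.   29.5] [array([174.5, 230.5]), array([31., 33.]), np.float64(90.0)] [0.4543 0.0401 0.065 ]
glue 0.54 [270.1 226.4  15.1  24.1] [array([269., 227.]), array([20., 16.]), np.float64(90.0)] [ 0.4681 -0.1616  0.05  ]
ferrite 0.64 [268.9 255.2  17.9  14.9] [array([268.5, 252.5]), array([15., 15.]), np.float64(90.0)] [ 0.4106 -0.159   0.007 ]
roller 0.8 [267.8 201.2  14.1  14.4] [array([269., 202.]), array([16., 16.]), np.float64(90.0)] [ 0.5332 -0.1552  0.01  ]
[[191. 451.]
 [196. 305.]
 [333. 306.]]
(168, 182) [0.579 0.076 0.   ]
(335, 182) [ 0.582 -0.309  0.   ]
(402, 282) [ 0.354 -0.454  0.   ]
(0, 280) [0.351 0.44  0.   ]
```

View pics/c1.png

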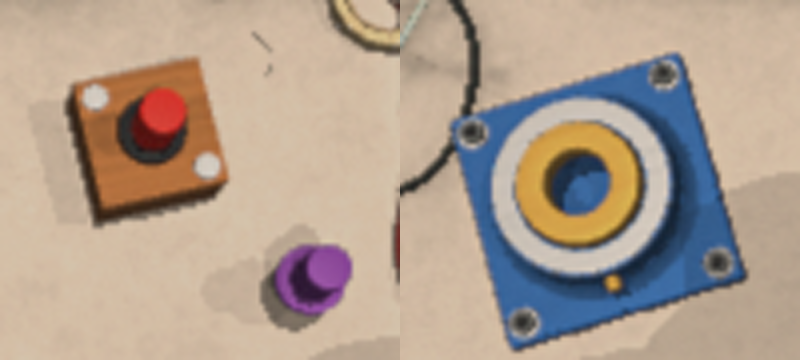

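The crop confirms the upright red grip with black collar in the wooden block; its grip top is at about (340,212). The purple look-alike stands alone at (378,254). Next I refine the centres and work out the move.

```bash
cat >> h.py <<'E'
def ell(n,im,box,f):
    x0,y0,x1,y1=box;s=cv2.resize(im[y0:y1,x0:x1],None,fx=4,fy=4,interpolation=cv2.INTER_CUBIC)
    h=cv2.cvtColor(s,cv2.COLOR_RGB2HSV);m=f(*[h[...,i].astype(int) for i in range(3)]).astype(np.uint8)
    c=max(cv2.findContours(m,cv2.RETR_EXTERNAL,cv2.CHAIN_APPROX_NONE)[0],key=cv2.contourArea)
    e=cv2.fitEllipse(cv2.convexHull(c));return (np.array(e[0])+.5)/4-.5+[x0,y0],np.array(e[1])/4,e[2]
brass=lambda h,s,v:(h>10)&(h<32)&(s>140)&(v>120)
white=lambda h,s,v:(s<45)&(v>150)
red=lambda h,s,v:((h<6)|(h>174))&(s>150)&(v>170)
def move(p,o):  # tool-frame cm
    st=get_state();R=cv2.Rodrigues(np.array(st["orientation"]))[0];return np.round(R.T@(np.array(p)-st["position"])*100,2)
E
python3 - <<'E'
from h import *
t=capture("top");s=capture("scene")
for nm,n,im,b,f,z in(("redtop","top",t,(325,200,355,230),red,.116),("cup","top",t,(150,205,205,258),brass,.066),("face","top",t,(145,205,205,258),lambda h,s,v:white(h,s,v)|brass(h,s,v),.055),("cup","scene",s,(180,265,245,320),brass,.066),("face","scene",s,(178,265,245,320),lambda h,s,v:white(h,s,v)|brass(h,s,v),.055)):
    e=ell(n,im,b,f);print(nm,n,e,np.round(atz(n,*e[0],z),4))
    if nm=="cup": globals()[n]=e[0]
print(tri(scene,top)) if 0 else None
print("collar",atz("top",338,217.5,.066))
cv2.imwrite("pics/sc.png",cv2.resize(s[255:355,155:275],None,fx=5,fy=5,interpolation=2)[...,::-1])
E
```

```text
redtop top (array([340.38345146, 212.12044811]), array([10.62818336, 11.12768269]), 117.97265625) [ 0.4874 -0.3064  0.116 ]
cup top (array([174.09444237, 230.45832825]), array([29.55021095, 30.99564552]), 52.9202880859375) [0.4548 0.0432 0.066 ]
face top (array([174.67622375, 231.0201683 ]), array([43.36523819, 45.25710297]), 55.87845993041992) [0.4555 0.0441 0.055 ]
cup scene (array([210.82892609, 287.25763702]), array([29.61894417, 40.00218582]), 81.76609802246094) [0.4584 0.0406 0.066 ]
face scene (array([211.07863998, 291.50739861]), array([42.82398224, 58.94474411]), 81.5042953491211) [0.4593 0.0404 0.055 ]
collar [ 0.48587865 -0.30718062  0.066     ]
```

View pics/sc.png

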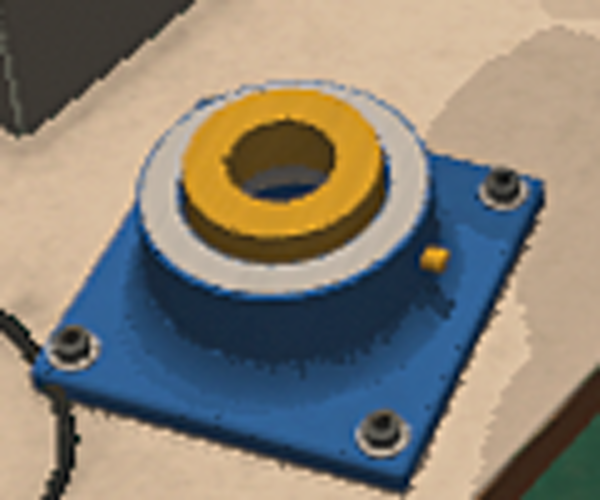

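The scene crop shows the cup standing about 10 mm proud of the white face, with the cup centre at about (211,287) in scene pixels and only slightly tilted. The drift is at about (0.487,-0.3065), so I move over it.

>>> play_rows --increments '[{"x": 2.92, "y": -0.99, "gripper": 100}, {"x": 2.92, "y": -0.99}, {"x": 2.92, "y": -0.99}, {"x": 2.92, "y": -0.99}, {"x": 2.92, "y": -0.99}, {"x": 2.92, "y": -0.99}, {"x": 2.92, "y": -0.99}, {"x": 2.92, "y": -0.99}]'

```text
invalid input
```

>>> play_rows --increments '[{"x": 2.92, "y": -0.99}, {"x": 2.92, "y": -0.99}, {"x": 2.92, "y": -0.98}, {"x": 2.92, "y": -0.98}, {"z": 3}, {"z": 2}, {"z": 0}, {"z": 0}]'

```text
invalid input
```

Run:
```python
from h import *
t=capture("top");s=capture("scene")
st=get_state();print(st["position"],st["orientation"],st["ft_force"],move((.487,-.3065,.082),0))
for n in("scene","top"):
    for q in("drift_grip","stand_top"): print(n,q,[(np.round(r["rect"],1).tolist(),round(r["confidence"],2)) for r in spot_in(q,n)[:4]])
u=[int(x) for x in proj("scene",(.487,-.3065,.09))];print(u, proj("scene",(.487,-.3065,.116)))
x0,y0=max(0,min(u[0]-60,440)),max(0,u[1]-50)
cv2.imwrite("pics/d1.png",np.hstack([cv2.resize(s[y0:y0+100,x0:x0+100],(400,400),interpolation=2),cv2.resize(t[170:270,290:390],(400,400),interpolation=2)])[...,::-1]);print(x0,y0)
```

```text
[ 0.19921047 -0.53936476  0.23928658] [-3.09252125e+00 -5.52834848e-01 -4.15237115e-05] [-0.42416758  0.95166634 -0.59217421] [ 35.06 -11.87  15.73]
scene drift_grip []
scene stand_top [([291.5, 190.6, 3.7, 0.5], 0.4)]
top drift_grip [([377.1, 253.9, 19.1, 18.4], 0.83), ([336.5, 217.2, 17.3, 19.1], 0.76)]
top stand_top [([338.1, 220.6, 43.2, 41.1], 0.73)]
[312, 173] [312.87089208 162.79598225]
252 123
```

View pics/d1.png

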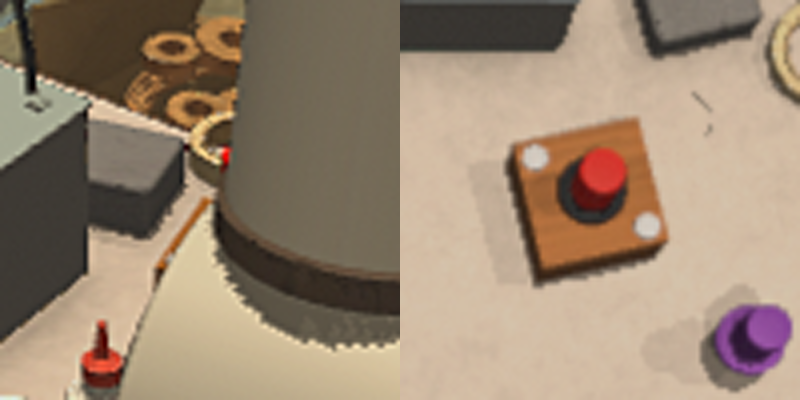

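The calls were refused and the arm has not moved: the picture still shows the red grip at about (340,213), with the arm hiding the stand in the scene view. I try with every field filled in.

>>> play_rows --increments '[{"x": 2.92, "y": -0.99, "z": 0, "wx": 0, "wy": 0, "wz": 0, "gripper": 100}, {"x": 2.92, "y": -0.99, "z": 0, "wx": 0, "wy": 0, "wz": 0, "gripper": 100}]' --grip_force 60

```text
time_s: 1.77
position: [0.2467, -0.5008, 0.2392]
orientation: [3.093, 0.548, -0.0]
ft_force: [0.5, 1.1, 0.4]
width: 1.001
gripper_force: 0.0
```

>>> play_rows --increments '[{"x": 2.92, "y": -0.99, "z": 0, "wx": 0, "wy": 0, "wz": 0, "gripper": 100}, {"x": 2.92, "y": -0.99, "z": 0, "wx": 0, "wy": 0, "wz": 0, "gripper": 100}, {"x": 2.92, "y": -0.99, "z": 0, "wx": 0, "wy": 0, "wz": 0, "gripper": 100}, {"x": 2.92, "y": -0.99, "z": 0, "wx": 0, "wy": 0, "wz": 0, "gripper": 100}, {"x": 2.92, "y": -0.99, "z": 0, "wx": 0, "wy": 0, "wz": 0, "gripper": 100}, {"x": 2.92, "y": -0.99, "z": 0, "wx": 0, "wy": 0, "wz": 0, "gripper": 100}, {"x": 2.92, "y": -0.99, "z": 0, "wx": 0, "wy": 0, "wz": 0, "gripper": 100}, {"x": 2.92, "y": -0.99, "z": 0, "wx": 0, "wy": 0, "wz": 0, "gripper": 100}]' --grip_force 60

```text
time_s: 2.43
position: [0.4399, -0.3442, 0.2394]
orientation: [3.092, 0.553, 0.0]
ft_force: [-0.1, -0.9, -1.0]
width: 0.998
gripper_force: 0.0
```

>>> play_rows --increments '[{"x": 2.92, "y": -0.99, "z": 0, "wx": 0, "wy": 0, "wz": 0, "gripper": 100}, {"x": 2.92, "y": -0.98, "z": 0, "wx": 0, "wy": 0, "wz": 0, "gripper": 100}, {"x": 0, "y": 0, "z": 2.5, "wx": 0, "wy": 0, "wz": 0, "gripper": 100}, {"x": 0, "y": 0, "z": 2.5, "wx": 0, "wy": 0, "wz": 0, "gripper": 100}, {"x": 0, "y": 0, "z": 0, "wx": 0, "wy": 0, "wz": 0, "gripper": 100}, {"x": 0, "y": 0, "z": 0, "wx": 0, "wy": 0, "wz": 0, "gripper": 100}]' --grip_force 60

```text
time_s: 2.93
position: [0.486, -0.3058, 0.1881]
orientation: [-3.09, -0.552, 0.003]
ft_force: [0.3, -0.7, -0.5]
width: 0.998
gripper_force: 0.0
```

Run:
```python
from h import *
t=capture("top");s=capture("scene")
st=get_state();print(st["position"],st["orientation"],st["ft_force"],move((.487,-.3065,.082),0))
for nm,b,f,z in(("redtop",(290,140,335,190),red,.116),):
    try:
        e=ell("scene",s,b,f);print(e,atz("scene",*e[0],.09))
    except Exception as x: print(x)
cv2.imwrite("pics/d2.png",np.hstack([cv2.resize(s[110:210,262:362],(400,400),interpolation=2),cv2.resize(t[170:270,290:390],(400,400),interpolation=2)])[...,::-1])
```

```text
[ 0.48718204 -0.30746041  0.19091898] [3.09100179e+00 5.51686670e-01 2.03371302e-03] [-0.78623227 -0.49429575  0.21298341] [ 1.000e-02 -1.200e-01  1.089e+01]
max() iterable argument is empty
```

View pics/d2.png

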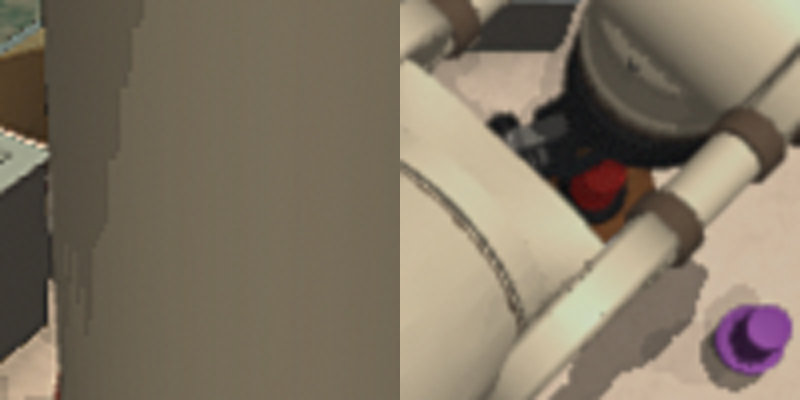

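The scene view is blocked by the forearm, at about (312,165). In the top view the red grip, at about (340,216), lies between the open fingers. I descend, close and check.

>>> play_rows --increments '[{"x": 0, "y": 0, "z": 3.0, "wx": 0, "wy": 0, "wz": 0, "gripper": 100}, {"x": 0, "y": 0, "z": 3.0, "wx": 0, "wy": 0, "wz": 0, "gripper": 100}, {"x": 0, "y": 0, "z": 2.5, "wx": 0, "wy": 0, "wz": 0, "gripper": 100}, {"x": 0, "y": 0, "z": 1.5, "wx": 0, "wy": 0, "wz": 0, "gripper": 100}, {"x": 0, "y": 0, "z": 0.5, "wx": 0, "wy": 0, "wz": 0, "gripper": 100}, {"x": 0, "y": 0, "z": 0, "wx": 0, "wy": 0, "wz": 0, "gripper": 100}]' --grip_force 60

```text
time_s: 3.53
position: [0.4867, -0.307, 0.0845]
orientation: [-3.093, -0.552, 0.0]
ft_force: [-0.2, 0.3, 0.3]
width: 1.0
gripper_force: 0.0
```

>>> play_rows --increments '[{"x": 0, "y": 0, "z": 0, "wx": 0, "wy": 0, "wz": 0, "gripper": 60}, {"x": 0, "y": 0, "z": 0, "wx": 0, "wy": 0, "wz": 0, "gripper": 40}, {"x": 0, "y": 0, "z": 0, "wx": 0, "wy": 0, "wz": 0, "gripper": 20}, {"x": 0, "y": 0, "z": 0, "wx": 0, "wy": 0, "wz": 0, "gripper": 0}, {"x": 0, "y": 0, "z": 0, "wx": 0, "wy": 0, "wz": 0, "gripper": 0}, {"x": 0, "y": 0, "z": 0, "wx": 0, "wy": 0, "wz": 0, "gripper": 0}, {"x": 0, "y": 0, "z": 0, "wx": 0, "wy": 0, "wz": 0, "gripper": 0}]' --grip_force 100

```text
time_s: 4.12
position: [0.4874, -0.3073, 0.0855]
orientation: [3.091, 0.553, 0.002]
ft_force: [-0.5, 0.0, 6.4]
width: 0.255
gripper_force: 97.6
```

>>> play_rows --increments '[{"x": 0, "y": 0, "z": 0, "wx": 0, "wy": 0, "wz": 0, "gripper": 0}, {"x": 0, "y": 0, "z": 0, "wx": 0, "wy": 0, "wz": 0, "gripper": 0}]' --grip_force 100

```text
time_s: 4.28
position: [0.4874, -0.3073, 0.0855]
orientation: [3.091, 0.553, 0.002]
ft_force: [-0.4, 0.0, 6.2]
width: 0.26
gripper_force: 97.6
```

>>> play_rows --increments '[{"x": 0, "y": 0, "z": -0.5, "wx": 0, "wy": 0, "wz": 0, "gripper": 0}, {"x": 0, "y": 0, "z": -1.5, "wx": 0, "wy": 0, "wz": 0, "gripper": 0}, {"x": 0, "y": 0, "z": -2.5, "wx": 0, "wy": 0, "wz": 0, "gripper": 0}, {"x": 0, "y": 0, "z": -3, "wx": 0, "wy": 0, "wz": 0, "gripper": 0}, {"x": 0, "y": 0, "z": -3, "wx": 0, "wy": 0, "wz": 0, "gripper": 0}, {"x": 0, "y": 0, "z": -2.5, "wx": 0, "wy": 0, "wz": 0, "gripper": 0}, {"x": 0, "y": 0, "z": -1, "wx": 0, "wy": 0, "wz": 0, "gripper": 0}, {"x": 0, "y": 0, "z": 0, "wx": 0, "wy": 0, "wz": 0, "gripper": 0}]' --grip_force 100

```text
time_s: 4.95
position: [0.4878, -0.3075, 0.227]
orientation: [3.089, 0.552, 0.005]
ft_force: [0.5, 0.5, -1.1]
width: 0.255
gripper_force: 99.5
```

>>> play_rows --increments '[{"x": 0.77, "y": -2.82, "z": 0, "wx": 0, "wy": 0, "wz": 0, "gripper": 0}, {"x": 0.77, "y": -2.82, "z": 0, "wx": 0, "wy": 0, "wz": 0, "gripper": 0}, {"x": 0.77, "y": -2.82, "z": 0, "wx": 0, "wy": 0, "wz": 0, "gripper": 0}, {"x": 0.77, "y": -2.82, "z": 0, "wx": 0, "wy": 0, "wz": 0, "gripper": 0}, {"x": 0.77, "y": -2.82, "z": 0, "wx": 0, "wy": 0, "wz": 0, "gripper": 0}, {"x": 0.77, "y": -2.82, "z": 0, "wx": 0, "wy": 0, "wz": 0, "gripper": 0}, {"x": 0.77, "y": -2.82, "z": 0, "wx": 0, "wy": 0, "wz": 0, "gripper": 0}, {"x": 0.77, "y": -2.82, "z": 0, "wx": 0, "wy": 0, "wz": 0, "gripper": 0}]' --grip_force 100

```text
time_s: 5.62
position: [0.4647, -0.0717, 0.2215]
orientation: [-3.09, -0.552, 0.006]
ft_force: [0.1, 0.3, -0.3]
width: 0.255
gripper_force: 99.5
```

>>> play_rows --increments '[{"x": 0.77, "y": -2.82, "z": 0, "wx": 0, "wy": 0, "wz": 0, "gripper": 0}, {"x": 0.77, "y": -2.82, "z": 0, "wx": 0, "wy": 0, "wz": 0, "gripper": 0}, {"x": 0.77, "y": -2.82, "z": 0, "wx": 0, "wy": 0, "wz": 0, "gripper": 0}, {"x": 0.77, "y": -2.82, "z": 0, "wx": 0, "wy": 0, "wz": 0, "gripper": 0}, {"x": 0, "y": 0, "z": 2.5, "wx": 0, "wy": 0, "wz": 0, "gripper": 0}, {"x": 0, "y": 0, "z": 2.5, "wx": 0, "wy": 0, "wz": 0, "gripper": 0}, {"x": 0, "y": 0, "z": 1, "wx": 0, "wy": 0, "wz": 0, "gripper": 0}, {"x": 0, "y": 0, "z": 0, "wx": 0, "wy": 0, "wz": 0, "gripper": 0}]' --grip_force 100

```text
time_s: 6.28
position: [0.4526, 0.0435, 0.1596]
orientation: [-3.089, -0.552, 0.014]
ft_force: [-0.3, 0.5, -1.7]
width: 0.261
gripper_force: 99.6
```

Run:
```python
from h import *
t=capture("top");s=capture("scene")
for i in range(4):
    st=get_state();print(np.round(st["position"],4),np.round(st["orientation"],4),np.round(st["ft_force"],1));capture("scene")
R=cv2.Rodrigues(np.array(st["orientation"]))[0];print(np.round(R,3).tolist())
n=st["position"]+R@[0,0,.0768];print("nose",n,proj("scene",n),"move",move((.457,.0425,.165),0))
for q in("drift_grip","drift_nose","cup_top"): print(q,[(np.round(r["rect"],1).tolist(),round(r["confidence"],2)) for r in spot_in(q,"scene")[:2]])
cv2.imwrite("pics/p1.png",cv2.resize(s[205:325,140:300],(800,600),interpolation=2)[...,::-1])
```

```text
[0.4557 0.0426 0.1637] [-3.092e+00 -5.518e-01  2.900e-03] [ 0.5 -0.8 -0.7]
[0.4566 0.0425 0.1648] [3.0926e+00 5.5180e-01 8.0000e-04] [-0.6 -0.2 -1.4]
[0.457  0.0424 0.1654] [3.0922e+00 5.5170e-01 2.7000e-03] [-0.4 -1.  -1. ]
[0.4572 0.0424 0.1656] [3.092  0.5516 0.0035] [ 0.4  0.2 -0.4]
[[0.938, 0.346, 0.002], [0.346, -0.938, -0.0], [0.002, 0.001, -1.0]]
nose [0.45737247 0.04232454 0.08880932] [209.392587   278.45051175] move [-0.01 -0.02  0.06]
drift_grip [([364.1, 176.8, 15.2, 44.3], 0.83), ([206.3, 252.3, 20.0, 52.0], 0.59)]
drift_nose [([206.2, 252.2, 20.5, 51.8], 0.92), ([363.0, 177.8, 17.8, 47.7], 0.66)]
cup_top [([212.0, 291.9, 41.6, 37.0], 0.6)]
```

View pics/p1.png

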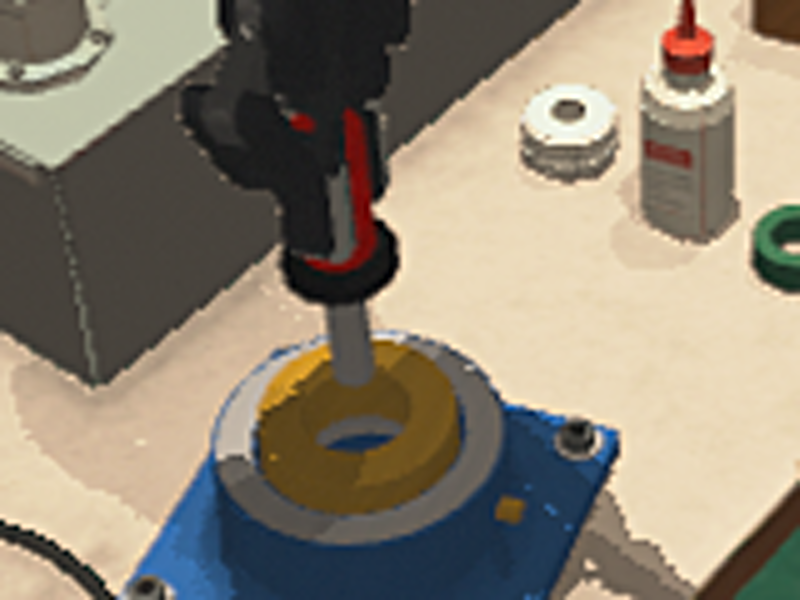

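The nose is above the hole centre, at scene pixel (210.6,281.6), close to the predicted (209,278). The drift is held straight, and the roller and glue are untouched. Now I approach the rim on the +x side.

>>> play_rows --increments '[{"x": 1.3, "y": 0, "z": 0, "wx": 0, "wy": 0, "wz": 0, "gripper": 0}, {"x": 1.25, "y": 0, "z": 0, "wx": 0, "wy": 0, "wz": 0, "gripper": 0}, {"x": 0, "y": 0, "z": 0.7, "wx": 0, "wy": 0, "wz": 0, "gripper": 0}, {"x": 0, "y": 0, "z": 0.3, "wx": 0, "wy": 0, "wz": 0, "gripper": 0}, {"x": 0, "y": 0, "z": 0, "wx": 0, "wy": 0, "wz": 0, "gripper": 0}, {"x": 0, "y": 0, "z": 0, "wx": 0, "wy": 0, "wz": 0, "gripper": 0}, {"x": 0, "y": 0, "z": 0, "wx": 0, "wy": 0, "wz": 0, "gripper": 0}]' --grip_force 100

```text
time_s: 7.32
position: [0.4796, 0.0516, 0.1542]
orientation: [-3.093, -0.553, 0.001]
ft_force: [-1.1, 0.3, -1.6]
width: 0.258
gripper_force: 99.6
```

>>> play_rows --increments '[{"x": 0, "y": 0, "z": 0.2, "wx": 0, "wy": 0, "wz": 0, "gripper": 0}, {"x": 0, "y": 0, "z": 0, "wx": 0, "wy": 0, "wz": 0, "gripper": 0}, {"x": 0, "y": 0, "z": 0, "wx": 0, "wy": 0, "wz": 0, "gripper": 0}]' --grip_force 100

```text
time_s: 7.57
position: [0.48, 0.0516, 0.1523]
orientation: [3.093, 0.553, -0.0]
ft_force: [-0.4, 0.5, -1.7]
width: 0.258
gripper_force: 99.6
```

>>> play_rows --increments '[{"x": 0, "y": 0, "z": 0.2, "wx": 0, "wy": 0, "wz": 0, "gripper": 0}, {"x": 0, "y": 0, "z": 0, "wx": 0, "wy": 0, "wz": 0, "gripper": 0}, {"x": 0, "y": 0, "z": 0, "wx": 0, "wy": 0, "wz": 0, "gripper": 0}]' --grip_force 100

```text
time_s: 7.82
position: [0.48, 0.0517, 0.1502]
orientation: [-3.092, -0.553, 0.0]
ft_force: [0.0, -0.2, -1.6]
width: 0.26
gripper_force: 99.6
```

>>> play_rows --increments '[{"x": 0, "y": 0, "z": 0.2, "wx": 0, "wy": 0, "wz": 0, "gripper": 0}, {"x": 0, "y": 0, "z": 0, "wx": 0, "wy": 0, "wz": 0, "gripper": 0}, {"x": 0, "y": 0, "z": 0, "wx": 0, "wy": 0, "wz": 0, "gripper": 0}]' --grip_force 100

```text
time_s: 8.07
position: [0.48, 0.0517, 0.1481]
orientation: [-3.092, -0.553, 0.001]
ft_force: [-0.3, -0.1, -1.1]
width: 0.258
gripper_force: 99.6
```

>>> play_rows --increments '[{"x": 0, "y": 0, "z": 0.2, "wx": 0, "wy": 0, "wz": 0, "gripper": 0}, {"x": 0, "y": 0, "z": 0, "wx": 0, "wy": 0, "wz": 0, "gripper": 0}, {"x": 0, "y": 0, "z": 0, "wx": 0, "wy": 0, "wz": 0, "gripper": 0}]' --grip_force 100

```text
time_s: 8.32
position: [0.48, 0.0517, 0.1461]
orientation: [-3.092, -0.553, 0.001]
ft_force: [-0.1, -0.4, -1.0]
width: 0.255
gripper_force: 99.6
```

>>> play_rows --increments '[{"x": 0, "y": 0, "z": 0.1, "wx": 0, "wy": 0, "wz": 0, "gripper": 0}, {"x": 0, "y": 0, "z": 0, "wx": 0, "wy": 0, "wz": 0, "gripper": 0}, {"x": 0, "y": 0, "z": 0, "wx": 0, "wy": 0, "wz": 0, "gripper": 0}]' --grip_force 100

```text
time_s: 8.57
position: [0.4801, 0.0517, 0.1453]
orientation: [-3.093, -0.553, 0.0]
ft_force: [-0.1, 1.0, -0.8]
width: 0.259
gripper_force: 99.6
```

>>> play_rows --increments '[{"x": 0, "y": 0, "z": 0.1, "wx": 0, "wy": 0, "wz": 0, "gripper": 0}, {"x": 0, "y": 0, "z": 0, "wx": 0, "wy": 0, "wz": 0, "gripper": 0}, {"x": 0, "y": 0, "z": 0, "wx": 0, "wy": 0, "wz": 0, "gripper": 0}]' --grip_force 100

```text
time_s: 8.82
position: [0.4804, 0.0517, 0.1447]
orientation: [3.092, 0.553, 0.001]
ft_force: [-0.8, 0.9, 2.2]
width: 0.257
gripper_force: 100.1
```

>>> play_rows --increments '[{"x": 0, "y": 0, "z": 0.1, "wx": 0, "wy": 0, "wz": 0, "gripper": 0}, {"x": 0, "y": 0, "z": 0, "wx": 0, "wy": 0, "wz": 0, "gripper": 0}, {"x": 0, "y": 0, "z": 0, "wx": 0, "wy": 0, "wz": 0, "gripper": 0}]' --grip_force 100

```text
time_s: 9.07
position: [0.4806, 0.0516, 0.1441]
orientation: [3.092, 0.553, 0.002]
ft_force: [-0.4, -0.4, 4.9]
width: 0.259
gripper_force: 100.4
```

>>> play_rows --increments '[{"x": 0, "y": 0, "z": 0.1, "wx": 0, "wy": 0, "wz": 0, "gripper": 0}, {"x": 0, "y": 0, "z": 0, "wx": 0, "wy": 0, "wz": 0, "gripper": 0}, {"x": 0, "y": 0, "z": 0, "wx": 0, "wy": 0, "wz": 0, "gripper": 0}]' --grip_force 100

```text
time_s: 9.32
position: [0.4807, 0.0516, 0.1431]
orientation: [3.092, 0.553, 0.002]
ft_force: [-0.8, 0.2, 4.5]
width: 0.257
gripper_force: 100.4
```

>>> play_rows --increments '[{"x": 0, "y": 0, "z": -0.8, "wx": 0, "wy": 0, "wz": 0, "gripper": 0}, {"x": 0, "y": 0, "z": 0, "wx": 0, "wy": 0, "wz": 0, "gripper": 0}, {"x": -2.55, "y": 0, "z": 0, "wx": 0, "wy": 0, "wz": 0, "gripper": 0}, {"x": -2.55, "y": 0, "z": 0, "wx": 0, "wy": 0, "wz": 0, "gripper": 0}, {"x": 0, "y": 0, "z": 0, "wx": 0, "wy": 0, "wz": 0, "gripper": 0}, {"x": 0, "y": 0, "z": 0.3, "wx": 0, "wy": 0, "wz": 0, "gripper": 0}, {"x": 0, "y": 0, "z": 0, "wx": 0, "wy": 0, "wz": 0, "gripper": 0}, {"x": 0, "y": 0, "z": 0, "wx": 0, "wy": 0, "wz": 0, "gripper": 0}]' --grip_force 100

```text
time_s: 9.98
position: [0.4329, 0.034, 0.1473]
orientation: [3.092, 0.553, 0.001]
ft_force: [0.3, 0.9, -0.6]
width: 0.256
gripper_force: 99.6
```

>>> play_rows --increments '[{"x": 0, "y": 0, "z": 0.1, "wx": 0, "wy": 0, "wz": 0, "gripper": 0}, {"x": 0, "y": 0, "z": 0, "wx": 0, "wy": 0, "wz": 0, "gripper": 0}, {"x": 0, "y": 0, "z": 0, "wx": 0, "wy": 0, "wz": 0, "gripper": 0}]' --grip_force 100

```text
time_s: 10.23
position: [0.4326, 0.0341, 0.1463]
orientation: [-3.092, -0.553, 0.0]
ft_force: [-0.4, 0.6, -2.5]
width: 0.259
gripper_force: 99.6
```

>>> play_rows --increments '[{"x": 0, "y": 0, "z": 0.1, "wx": 0, "wy": 0, "wz": 0, "gripper": 0}, {"x": 0, "y": 0, "z": 0, "wx": 0, "wy": 0, "wz": 0, "gripper": 0}, {"x": 0, "y": 0, "z": 0, "wx": 0, "wy": 0, "wz": 0, "gripper": 0}]' --grip_force 100

```text
time_s: 10.48
position: [0.4323, 0.034, 0.1452]
orientation: [-3.092, -0.553, 0.0]
ft_force: [-0.1, 0.0, -1.3]
width: 0.259
gripper_force: 99.6
```

>>> play_rows --increments '[{"x": 0, "y": 0, "z": 0.1, "wx": 0, "wy": 0, "wz": 0, "gripper": 0}, {"x": 0, "y": 0, "z": 0, "wx": 0, "wy": 0, "wz": 0, "gripper": 0}, {"x": 0, "y": 0, "z": 0, "wx": 0, "wy": 0, "wz": 0, "gripper": 0}]' --grip_force 100

```text
time_s: 10.73
position: [0.4322, 0.034, 0.1442]
orientation: [-3.093, -0.553, 0.0]
ft_force: [0.7, 0.2, -0.8]
width: 0.255
gripper_force: 99.6
```

>>> play_rows --increments '[{"x": 0, "y": 0, "z": 0.1, "wx": 0, "wy": 0, "wz": 0, "gripper": 0}, {"x": 0, "y": 0, "z": 0, "wx": 0, "wy": 0, "wz": 0, "gripper": 0}, {"x": 0, "y": 0, "z": 0, "wx": 0, "wy": 0, "wz": 0, "gripper": 0}]' --grip_force 100

```text
time_s: 10.98
position: [0.4325, 0.034, 0.1438]
orientation: [3.092, 0.553, 0.001]
ft_force: [-1.6, 0.1, 3.2]
width: 0.257
gripper_force: 100.2
```

>>> play_rows --increments '[{"x": 0, "y": 0, "z": 0.1, "wx": 0, "wy": 0, "wz": 0, "gripper": 0}, {"x": 0, "y": 0, "z": 0, "wx": 0, "wy": 0, "wz": 0, "gripper": 0}, {"x": 0, "y": 0, "z": 0, "wx": 0, "wy": 0, "wz": 0, "gripper": 0}]' --grip_force 100

```text
time_s: 11.23
position: [0.4325, 0.0339, 0.143]
orientation: [3.092, 0.553, 0.001]
ft_force: [-1.5, -0.1, 6.7]
width: 0.254
gripper_force: 100.5
```

>>> play_rows --increments '[{"x": 0, "y": 0, "z": 0.1, "wx": 0, "wy": 0, "wz": 0, "gripper": 0}, {"x": 0, "y": 0, "z": 0, "wx": 0, "wy": 0, "wz": 0, "gripper": 0}, {"x": 0, "y": 0, "z": 0, "wx": 0, "wy": 0, "wz": 0, "gripper": 0}]' --grip_force 100

```text
time_s: 11.48
position: [0.4324, 0.0338, 0.1421]
orientation: [3.092, 0.553, 0.0]
ft_force: [-3.1, 0.6, 6.5]
width: 0.253
gripper_force: 100.6
```

>>> play_rows --increments '[{"x": 0, "y": 0, "z": -0.7, "wx": 0, "wy": 0, "wz": 0, "gripper": 0}, {"x": 0, "y": 0, "z": 0, "wx": 0, "wy": 0, "wz": 0, "gripper": 0}, {"x": 2.55, "y": 2.55, "z": 0, "wx": 0, "wy": 0, "wz": 0, "gripper": 0}, {"x": 0, "y": 0, "z": 0, "wx": 0, "wy": 0, "wz": 0, "gripper": 0}, {"x": 0, "y": 0, "z": 0.3, "wx": 0, "wy": 0, "wz": 0, "gripper": 0}, {"x": 0, "y": 0, "z": 0, "wx": 0, "wy": 0, "wz": 0, "gripper": 0}, {"x": 0, "y": 0, "z": 0, "wx": 0, "wy": 0, "wz": 0, "gripper": 0}]' --grip_force 100

```text
time_s: 12.07
position: [0.4643, 0.0192, 0.1449]
orientation: [-3.092, -0.553, 0.001]
ft_force: [0.2, 0.4, -2.2]
width: 0.255
gripper_force: 99.6
```

>>> play_rows --increments '[{"x": 0, "y": 0, "z": 0.1, "wx": 0, "wy": 0, "wz": 0, "gripper": 0}, {"x": 0, "y": 0, "z": 0, "wx": 0, "wy": 0, "wz": 0, "gripper": 0}, {"x": 0, "y": 0, "z": 0, "wx": 0, "wy": 0, "wz": 0, "gripper": 0}]' --grip_force 100

```text
time_s: 12.32
position: [0.4648, 0.0191, 0.1445]
orientation: [3.092, 0.553, 0.001]
ft_force: [-0.3, 1.2, -0.6]
width: 0.258
gripper_force: 99.6
```

>>> play_rows --increments '[{"x": 0, "y": 0, "z": 0.1, "wx": 0, "wy": 0, "wz": 0, "gripper": 0}, {"x": 0, "y": 0, "z": 0, "wx": 0, "wy": 0, "wz": 0, "gripper": 0}, {"x": 0, "y": 0, "z": 0, "wx": 0, "wy": 0, "wz": 0, "gripper": 0}]' --grip_force 100

```text
time_s: 12.57
position: [0.465, 0.0189, 0.1433]
orientation: [-3.093, -0.553, -0.0]
ft_force: [0.2, 0.0, -1.3]
width: 0.257
gripper_force: 99.6
```

>>> play_rows --increments '[{"x": 0, "y": 0, "z": 0.1, "wx": 0, "wy": 0, "wz": 0, "gripper": 0}, {"x": 0, "y": 0, "z": 0, "wx": 0, "wy": 0, "wz": 0, "gripper": 0}, {"x": 0, "y": 0, "z": 0, "wx": 0, "wy": 0, "wz": 0, "gripper": 0}]' --grip_force 100

```text
time_s: 12.82
position: [0.4652, 0.0189, 0.1424]
orientation: [3.092, 0.553, 0.0]
ft_force: [0.5, 0.3, -1.1]
width: 0.257
gripper_force: 99.7
```

>>> play_rows --increments '[{"x": 0, "y": 0, "z": -0.8, "wx": 0, "wy": 0, "wz": 0, "gripper": 0}, {"x": 0, "y": 0, "z": 0, "wx": 0, "wy": 0, "wz": 0, "gripper": 0}, {"x": 0, "y": -2.55, "z": 0, "wx": 0, "wy": 0, "wz": 0, "gripper": 0}, {"x": 0, "y": -2.55, "z": 0, "wx": 0, "wy": 0, "wz": 0, "gripper": 0}, {"x": 0, "y": 0, "z": 0.1, "wx": 0, "wy": 0, "wz": 0, "gripper": 0}, {"x": 0, "y": 0, "z": 0.1, "wx": 0, "wy": 0, "wz": 0, "gripper": 0}, {"x": 0, "y": 0, "z": 0, "wx": 0, "wy": 0, "wz": 0, "gripper": 0}, {"x": 0, "y": 0, "z": 0, "wx": 0, "wy": 0, "wz": 0, "gripper": 0}]' --grip_force 100

```text
time_s: 13.48
position: [0.4477, 0.0662, 0.1485]
orientation: [3.092, 0.552, 0.001]
ft_force: [0.0, -0.5, -1.4]
width: 0.25
gripper_force: 99.7
```

>>> play_rows --increments '[{"x": 0, "y": 0, "z": 0.1, "wx": 0, "wy": 0, "wz": 0, "gripper": 0}, {"x": 0, "y": 0, "z": 0, "wx": 0, "wy": 0, "wz": 0, "gripper": 0}, {"x": 0, "y": 0, "z": 0, "wx": 0, "wy": 0, "wz": 0, "gripper": 0}]' --grip_force 100

```text
time_s: 13.73
position: [0.4475, 0.0663, 0.1473]
orientation: [3.093, 0.552, -0.0]
ft_force: [0.6, 0.4, -1.0]
width: 0.257
gripper_force: 99.7
```

>>> play_rows --increments '[{"x": 0, "y": 0, "z": 0.1, "wx": 0, "wy": 0, "wz": 0, "gripper": 0}, {"x": 0, "y": 0, "z": 0, "wx": 0, "wy": 0, "wz": 0, "gripper": 0}, {"x": 0, "y": 0, "z": 0, "wx": 0, "wy": 0, "wz": 0, "gripper": 0}]' --grip_force 100

```text
time_s: 13.98
position: [0.4473, 0.0667, 0.1462]
orientation: [-3.093, -0.553, 0.0]
ft_force: [0.6, -0.7, -1.3]
width: 0.257
gripper_force: 99.7
```

>>> play_rows --increments '[{"x": 0, "y": 0, "z": 0.1, "wx": 0, "wy": 0, "wz": 0, "gripper": 0}, {"x": 0, "y": 0, "z": 0, "wx": 0, "wy": 0, "wz": 0, "gripper": 0}, {"x": 0, "y": 0, "z": 0, "wx": 0, "wy": 0, "wz": 0, "gripper": 0}]' --grip_force 100

```text
time_s: 14.23
position: [0.4473, 0.0668, 0.1452]
orientation: [-3.092, -0.553, 0.0]
ft_force: [-0.2, -0.1, -0.7]
width: 0.26
gripper_force: 99.7
```

>>> play_rows --increments '[{"x": 0, "y": 0, "z": 0.1, "wx": 0, "wy": 0, "wz": 0, "gripper": 0}, {"x": 0, "y": 0, "z": 0, "wx": 0, "wy": 0, "wz": 0, "gripper": 0}, {"x": 0, "y": 0, "z": 0, "wx": 0, "wy": 0, "wz": 0, "gripper": 0}]' --grip_force 100

```text
time_s: 14.48
position: [0.4473, 0.0668, 0.1442]
orientation: [-3.093, -0.553, 0.0]
ft_force: [0.0, -1.3, -0.9]
width: 0.254
gripper_force: 99.7
```

>>> play_rows --increments '[{"x": 0, "y": 0, "z": 0.1, "wx": 0, "wy": 0, "wz": 0, "gripper": 0}, {"x": 0, "y": 0, "z": 0, "wx": 0, "wy": 0, "wz": 0, "gripper": 0}, {"x": 0, "y": 0, "z": 0, "wx": 0, "wy": 0, "wz": 0, "gripper": 0}]' --grip_force 100

```text
time_s: 14.73
position: [0.4474, 0.0667, 0.1433]
orientation: [-3.093, -0.553, 0.0]
ft_force: [0.3, 0.3, -1.0]
width: 0.249
gripper_force: 99.7
```

>>> play_rows --increments '[{"x": 0, "y": 0, "z": 0.1, "wx": 0, "wy": 0, "wz": 0, "gripper": 0}, {"x": 0, "y": 0, "z": 0, "wx": 0, "wy": 0, "wz": 0, "gripper": 0}, {"x": 0, "y": 0, "z": 0, "wx": 0, "wy": 0, "wz": 0, "gripper": 0}]' --grip_force 100

```text
time_s: 14.98
position: [0.4476, 0.0668, 0.1428]
orientation: [-3.093, -0.553, -0.001]
ft_force: [-1.9, 1.0, 4.3]
width: 0.255
gripper_force: 100.4
```

>>> play_rows --increments '[{"x": 0, "y": 0, "z": 0.1, "wx": 0, "wy": 0, "wz": 0, "gripper": 0}, {"x": 0, "y": 0, "z": 0, "wx": 0, "wy": 0, "wz": 0, "gripper": 0}, {"x": 0, "y": 0, "z": 0, "wx": 0, "wy": 0, "wz": 0, "gripper": 0}]' --grip_force 100

```text
time_s: 15.23
position: [0.4476, 0.067, 0.1419]
orientation: [-3.092, -0.553, -0.001]
ft_force: [-2.3, 1.1, 6.0]
width: 0.26
gripper_force: 100.5
```

>>> play_rows --increments '[{"x": 0, "y": 0, "z": -0.6, "wx": 0, "wy": 0, "wz": 0, "gripper": 0}, {"x": 2.55, "y": 2.55, "z": 0, "wx": 0, "wy": 0, "wz": 0, "gripper": 0}, {"x": 0, "y": 0, "z": 0, "wx": 0, "wy": 0, "wz": 0, "gripper": 0}, {"x": 0, "y": 0, "z": 0.4, "wx": 0, "wy": 0, "wz": 0, "gripper": 0}, {"x": 0, "y": 0, "z": 0.2, "wx": 0, "wy": 0, "wz": 0, "gripper": 0}, {"x": 0, "y": 0, "z": 0.2, "wx": 0, "wy": 0, "wz": 0, "gripper": 0}, {"x": 0, "y": 0, "z": 0, "wx": 0, "wy": 0, "wz": 0, "gripper": 0}, {"x": 0, "y": 0, "z": 0, "wx": 0, "wy": 0, "wz": 0, "gripper": 0}]' --grip_force 100

```text
time_s: 15.9
position: [0.481, 0.0513, 0.1405]
orientation: [3.09, 0.553, 0.005]
ft_force: [1.6, -1.9, 4.6]
width: 0.257
gripper_force: 100.2
```

>>> play_rows --increments '[{"x": 0, "y": 0, "z": -0.6, "wx": 0, "wy": 0, "wz": 0, "gripper": 0}, {"x": -2.55, "y": 0, "z": 0, "wx": 0, "wy": 0, "wz": 0, "gripper": 0}, {"x": -2.55, "y": 0, "z": 0, "wx": 0, "wy": 0, "wz": 0, "gripper": 0}, {"x": 0, "y": 0, "z": 0, "wx": 0, "wy": 0, "wz": 0, "gripper": 0}, {"x": 0, "y": 0, "z": 0.3, "wx": 0, "wy": 0, "wz": 0, "gripper": 0}, {"x": 0, "y": 0, "z": 0.3, "wx": 0, "wy": 0, "wz": 0, "gripper": 0}, {"x": 0, "y": 0, "z": 0, "wx": 0, "wy": 0, "wz": 0, "gripper": 0}, {"x": 0, "y": 0, "z": 0, "wx": 0, "wy": 0, "wz": 0, "gripper": 0}]' --grip_force 100

```text
time_s: 16.57
position: [0.4322, 0.0342, 0.1394]
orientation: [-3.092, -0.554, 0.002]
ft_force: [-3.2, -0.4, 3.4]
width: 0.253
gripper_force: 100.2
```

>>> play_rows --increments '[{"x": 0, "y": 0, "z": -0.6, "wx": 0, "wy": 0, "wz": 0, "gripper": 0}, {"x": 2.55, "y": 2.55, "z": 0, "wx": 0, "wy": 0, "wz": 0, "gripper": 0}, {"x": 0, "y": 0, "z": 0, "wx": 0, "wy": 0, "wz": 0, "gripper": 0}, {"x": 0, "y": 0, "z": 0.4, "wx": 0, "wy": 0, "wz": 0, "gripper": 0}, {"x": 0, "y": 0, "z": 0.2, "wx": 0, "wy": 0, "wz": 0, "gripper": 0}, {"x": 0, "y": 0, "z": 0, "wx": 0, "wy": 0, "wz": 0, "gripper": 0}, {"x": 0, "y": 0, "z": 0, "wx": 0, "wy": 0, "wz": 0, "gripper": 0}, {"x": 0, "y": 0, "z": 0, "wx": 0, "wy": 0, "wz": 0, "gripper": 0}]' --grip_force 100

```text
time_s: 17.23
position: [0.4645, 0.0193, 0.1392]
orientation: [-3.092, -0.553, 0.0]
ft_force: [-0.1, 0.8, -2.3]
width: 0.256
gripper_force: 99.9
```

>>> play_rows --increments '[{"x": 0, "y": 0, "z": -0.6, "wx": 0, "wy": 0, "wz": 0, "gripper": 0}, {"x": 0, "y": -2.55, "z": 0, "wx": 0, "wy": 0, "wz": 0, "gripper": 0}, {"x": 0, "y": -2.55, "z": 0, "wx": 0, "wy": 0, "wz": 0, "gripper": 0}, {"x": 0, "y": 0, "z": 0, "wx": 0, "wy": 0, "wz": 0, "gripper": 0}, {"x": 0, "y": 0, "z": 0.4, "wx": 0, "wy": 0, "wz": 0, "gripper": 0}, {"x": 0, "y": 0, "z": 0.2, "wx": 0, "wy": 0, "wz": 0, "gripper": 0}, {"x": 0, "y": 0, "z": 0, "wx": 0, "wy": 0, "wz": 0, "gripper": 0}, {"x": 0, "y": 0, "z": 0, "wx": 0, "wy": 0, "wz": 0, "gripper": 0}]' --grip_force 100

```text
time_s: 17.9
position: [0.4478, 0.0665, 0.1397]
orientation: [-3.092, -0.551, -0.001]
ft_force: [-0.0, 3.4, 4.2]
width: 0.255
gripper_force: 100.1
```

>>> play_rows --increments '[{"x": 0, "y": 0, "z": -0.6, "wx": 0, "wy": 0, "wz": 0, "gripper": 0}, {"x": 0, "y": 2.55, "z": 0, "wx": 0, "wy": 0, "wz": 0, "gripper": 0}, {"x": 0, "y": 2.55, "z": 0, "wx": 0, "wy": 0, "wz": 0, "gripper": 0}, {"x": 0, "y": 0, "z": 0, "wx": 0, "wy": 0, "wz": 0, "gripper": 0}, {"x": 0, "y": 0, "z": 0.4, "wx": 0, "wy": 0, "wz": 0, "gripper": 0}, {"x": 0, "y": 0, "z": 0.2, "wx": 0, "wy": 0, "wz": 0, "gripper": 0}, {"x": 0, "y": 0, "z": 0.1, "wx": 0, "wy": 0, "wz": 0, "gripper": 0}, {"x": 0, "y": 0, "z": 0, "wx": 0, "wy": 0, "wz": 0, "gripper": 0}]' --grip_force 100

```text
time_s: 18.57
position: [0.465, 0.0189, 0.1387]
orientation: [3.091, 0.554, -0.0]
ft_force: [-0.4, -1.7, 3.0]
width: 0.253
gripper_force: 100.3
```

>>> play_rows --increments '[{"x": 0, "y": 0, "z": 0, "wx": 0, "wy": 0, "wz": 0, "gripper": 0}, {"x": 0, "y": 0, "z": 0, "wx": 0, "wy": 0, "wz": 0, "gripper": 0}]' --grip_force 100

```text
time_s: 18.73
position: [0.465, 0.019, 0.1386]
orientation: [3.091, 0.554, 0.0]
ft_force: [-2.1, -2.3, 5.0]
width: 0.258
gripper_force: 100.3
```

Run:
```python
from h import *
s=capture("scene");st=get_state();print(st["position"],st["ft_force"])
cv2.imwrite("pics/p2.png",cv2.resize(s[225:325,150:283],(798,600),interpolation=2)[...,::-1])
```

```text
[0.46503407 0.01894773 0.13861501] [-1.38167844 -0.95738921  4.47954421]
```

View pics/p2.png

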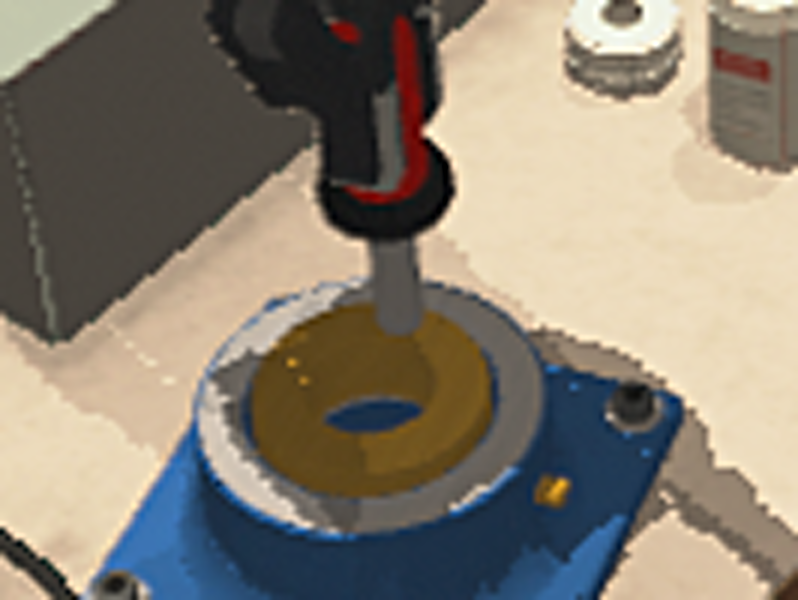

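The nose sits on the rim at crop (400,330), at the far side as intended, and the cup is nearly square. I carry on round.

>>> play_rows --increments '[{"x": 0, "y": 0, "z": -0.6, "wx": 0, "wy": 0, "wz": 0, "gripper": 0}, {"x": 0, "y": -2.55, "z": 0, "wx": 0, "wy": 0, "wz": 0, "gripper": 0}, {"x": 0, "y": -2.55, "z": 0, "wx": 0, "wy": 0, "wz": 0, "gripper": 0}, {"x": 0, "y": 0, "z": 0, "wx": 0, "wy": 0, "wz": 0, "gripper": 0}, {"x": 0, "y": 0, "z": 0.4, "wx": 0, "wy": 0, "wz": 0, "gripper": 0}, {"x": 0, "y": 0, "z": 0.2, "wx": 0, "wy": 0, "wz": 0, "gripper": 0}, {"x": 0, "y": 0, "z": 0.1, "wx": 0, "wy": 0, "wz": 0, "gripper": 0}, {"x": 0, "y": 0, "z": 0, "wx": 0, "wy": 0, "wz": 0, "gripper": 0}]' --grip_force 100

```text
time_s: 19.45
position: [0.4475, 0.0674, 0.1376]
orientation: [-3.09, -0.55, -0.0]
ft_force: [-3.0, 3.8, 4.1]
width: 0.253
gripper_force: 100.4
```

>>> play_rows --increments '[{"x": 0, "y": 0, "z": -0.6, "wx": 0, "wy": 0, "wz": 0, "gripper": 0}, {"x": 2.55, "y": 2.55, "z": 0, "wx": 0, "wy": 0, "wz": 0, "gripper": 0}, {"x": 0, "y": 0, "z": 0, "wx": 0, "wy": 0, "wz": 0, "gripper": 0}, {"x": 0, "y": 0, "z": 0.4, "wx": 0, "wy": 0, "wz": 0, "gripper": 0}, {"x": 0, "y": 0, "z": 0.2, "wx": 0, "wy": 0, "wz": 0, "gripper": 0}, {"x": 0, "y": 0, "z": 0, "wx": 0, "wy": 0, "wz": 0, "gripper": 0}, {"x": 0, "y": 0, "z": 0, "wx": 0, "wy": 0, "wz": 0, "gripper": 0}, {"x": 0, "y": 0, "z": 0, "wx": 0, "wy": 0, "wz": 0, "gripper": 0}]' --grip_force 100

```text
time_s: 20.12
position: [0.4803, 0.0515, 0.1377]
orientation: [3.092, 0.553, 0.002]
ft_force: [1.8, -1.5, 1.5]
width: 0.255
gripper_force: 99.8
```

>>> play_rows --increments '[{"x": 0, "y": 0, "z": -0.6, "wx": 0, "wy": 0, "wz": 0, "gripper": 0}, {"x": -2.55, "y": 0, "z": 0, "wx": 0, "wy": 0, "wz": 0, "gripper": 0}, {"x": -2.55, "y": 0, "z": 0, "wx": 0, "wy": 0, "wz": 0, "gripper": 0}, {"x": 0, "y": 0, "z": 0, "wx": 0, "wy": 0, "wz": 0, "gripper": 0}, {"x": 0, "y": 0, "z": 0.3, "wx": 0, "wy": 0, "wz": 0, "gripper": 0}, {"x": 0, "y": 0, "z": 0.3, "wx": 0, "wy": 0, "wz": 0, "gripper": 0}, {"x": 0, "y": 0, "z": 0, "wx": 0, "wy": 0, "wz": 0, "gripper": 0}, {"x": 0, "y": 0, "z": 0, "wx": 0, "wy": 0, "wz": 0, "gripper": 0}]' --grip_force 100

```text
time_s: 20.78
position: [0.4326, 0.0342, 0.1373]
orientation: [-3.092, -0.553, 0.0]
ft_force: [0.3, 0.4, 0.1]
width: 0.258
gripper_force: 100.0
```

>>> play_rows --increments '[{"x": 0, "y": 0, "z": -0.6, "wx": 0, "wy": 0, "wz": 0, "gripper": 0}, {"x": 2.55, "y": 2.55, "z": 0, "wx": 0, "wy": 0, "wz": 0, "gripper": 0}, {"x": 0, "y": 0, "z": 0, "wx": 0, "wy": 0, "wz": 0, "gripper": 0}, {"x": 0, "y": 0, "z": 0.4, "wx": 0, "wy": 0, "wz": 0, "gripper": 0}, {"x": 0, "y": 0, "z": 0.2, "wx": 0, "wy": 0, "wz": 0, "gripper": 0}, {"x": 0, "y": 0, "z": 0, "wx": 0, "wy": 0, "wz": 0, "gripper": 0}, {"x": 0, "y": 0, "z": 0, "wx": 0, "wy": 0, "wz": 0, "gripper": 0}, {"x": 0, "y": 0, "z": 0, "wx": 0, "wy": 0, "wz": 0, "gripper": 0}]' --grip_force 100

```text
time_s: 21.45
position: [0.4647, 0.0192, 0.1374]
orientation: [-3.092, -0.553, -0.0]
ft_force: [-0.0, -0.0, -1.5]
width: 0.258
gripper_force: 99.8
```

>>> play_rows --increments '[{"x": 0, "y": 0, "z": -0.5, "wx": 0, "wy": 0, "wz": 0, "gripper": 0}, {"x": 0, "y": -2.55, "z": 0, "wx": 0, "wy": 0, "wz": 0, "gripper": 0}, {"x": 0, "y": -2.55, "z": 0, "wx": 0, "wy": 0, "wz": 0, "gripper": 0}, {"x": 0, "y": 0, "z": 0, "wx": 0, "wy": 0, "wz": 0, "gripper": 0}, {"x": 0, "y": 0, "z": 0.4, "wx": 0, "wy": 0, "wz": 0, "gripper": 0}, {"x": 0, "y": 0, "z": 0.2, "wx": 0, "wy": 0, "wz": 0, "gripper": 0}, {"x": 0, "y": 0, "z": 0, "wx": 0, "wy": 0, "wz": 0, "gripper": 0}, {"x": 0, "y": 0, "z": 0, "wx": 0, "wy": 0, "wz": 0, "gripper": 0}]' --grip_force 100

```text
time_s: 22.12
position: [0.4478, 0.0666, 0.1371]
orientation: [-3.092, -0.551, -0.0]
ft_force: [-2.5, 3.2, 6.3]
width: 0.257
gripper_force: 100.5
```

>>> play_rows --increments '[{"x": 0, "y": 0, "z": -0.5, "wx": 0, "wy": 0, "wz": 0, "gripper": 0}, {"x": 0, "y": 2.55, "z": 0, "wx": 0, "wy": 0, "wz": 0, "gripper": 0}, {"x": 0, "y": 2.55, "z": 0, "wx": 0, "wy": 0, "wz": 0, "gripper": 0}, {"x": 0, "y": 0, "z": 0, "wx": 0, "wy": 0, "wz": 0, "gripper": 0}, {"x": 0, "y": 0, "z": 0.4, "wx": 0, "wy": 0, "wz": 0, "gripper": 0}, {"x": 0, "y": 0, "z": 0.1, "wx": 0, "wy": 0, "wz": 0, "gripper": 0}, {"x": 0, "y": 0, "z": 0, "wx": 0, "wy": 0, "wz": 0, "gripper": 0}, {"x": 0, "y": 0, "z": 0, "wx": 0, "wy": 0, "wz": 0, "gripper": 0}]' --grip_force 100

```text
time_s: 22.78
position: [0.4658, 0.0183, 0.1371]
orientation: [3.09, 0.553, 0.003]
ft_force: [1.3, -3.1, 3.9]
width: 0.256
gripper_force: 100.2
```

>>> play_rows --increments '[{"x": 0, "y": 0, "z": -0.5, "wx": 0, "wy": 0, "wz": 0, "gripper": 0}, {"x": 2.55, "y": -2.55, "z": 0, "wx": 0, "wy": 0, "wz": 0, "gripper": 0}, {"x": 0, "y": 0, "z": 0, "wx": 0, "wy": 0, "wz": 0, "gripper": 0}, {"x": 0, "y": 0, "z": 0.4, "wx": 0, "wy": 0, "wz": 0, "gripper": 0}, {"x": 0, "y": 0, "z": 0.1, "wx": 0, "wy": 0, "wz": 0, "gripper": 0}, {"x": 0, "y": 0, "z": 0, "wx": 0, "wy": 0, "wz": 0, "gripper": 0}, {"x": 0, "y": 0, "z": 0, "wx": 0, "wy": 0, "wz": 0, "gripper": 0}, {"x": 0, "y": 0, "z": 0, "wx": 0, "wy": 0, "wz": 0, "gripper": 0}]' --grip_force 100

```text
time_s: 23.45
position: [0.4801, 0.0526, 0.137]
orientation: [-3.09, -0.551, -0.002]
ft_force: [-1.4, 4.1, 6.0]
width: 0.255
gripper_force: 100.5
```

>>> play_rows --increments '[{"x": 0, "y": 0, "z": -0.5, "wx": 0, "wy": 0, "wz": 0, "gripper": 0}, {"x": -2.55, "y": 0, "z": 0, "wx": 0, "wy": 0, "wz": 0, "gripper": 0}, {"x": -2.55, "y": 0, "z": 0, "wx": 0, "wy": 0, "wz": 0, "gripper": 0}, {"x": 0, "y": 0, "z": 0, "wx": 0, "wy": 0, "wz": 0, "gripper": 0}, {"x": 0, "y": 0, "z": 0.3, "wx": 0, "wy": 0, "wz": 0, "gripper": 0}, {"x": 0, "y": 0, "z": 0.2, "wx": 0, "wy": 0, "wz": 0, "gripper": 0}, {"x": 0, "y": 0, "z": 0, "wx": 0, "wy": 0, "wz": 0, "gripper": 0}, {"x": 0, "y": 0, "z": 0, "wx": 0, "wy": 0, "wz": 0, "gripper": 0}]' --grip_force 100

```text
time_s: 24.12
position: [0.4325, 0.0338, 0.137]
orientation: [3.092, 0.553, -0.002]
ft_force: [-3.2, -0.1, 7.2]
width: 0.258
gripper_force: 100.7
```

All four places now read 0.1370–0.1371, so this may be the stop. I press a little harder in small steps here.

>>> play_rows --increments '[{"x": 0, "y": 0, "z": 0.05, "wx": 0, "wy": 0, "wz": 0, "gripper": 0}, {"x": 0, "y": 0, "z": 0, "wx": 0, "wy": 0, "wz": 0, "gripper": 0}, {"x": 0, "y": 0, "z": 0, "wx": 0, "wy": 0, "wz": 0, "gripper": 0}]' --grip_force 100

```text
time_s: 24.37
position: [0.4327, 0.0339, 0.1369]
orientation: [3.092, 0.554, -0.002]
ft_force: [-5.1, -0.3, 10.3]
width: 0.258
gripper_force: 100.9
```

>>> play_rows --increments '[{"x": 0, "y": 0, "z": 0.05, "wx": 0, "wy": 0, "wz": 0, "gripper": 0}, {"x": 0, "y": 0, "z": 0, "wx": 0, "wy": 0, "wz": 0, "gripper": 0}, {"x": 0, "y": 0, "z": 0, "wx": 0, "wy": 0, "wz": 0, "gripper": 0}]' --grip_force 100

```text
time_s: 24.62
position: [0.4329, 0.0338, 0.1368]
orientation: [3.092, 0.554, -0.002]
ft_force: [-7.0, -0.2, 13.5]
width: 0.253
gripper_force: 101.4
```

>>> play_rows --increments '[{"x": 0, "y": 0, "z": -0.5, "wx": 0, "wy": 0, "wz": 0, "gripper": 0}, {"x": 2.55, "y": 0, "z": 0, "wx": 0, "wy": 0, "wz": 0, "gripper": 0}, {"x": 2.55, "y": 0, "z": 0, "wx": 0, "wy": 0, "wz": 0, "gripper": 0}, {"x": 0, "y": 0, "z": 0, "wx": 0, "wy": 0, "wz": 0, "gripper": 0}, {"x": 0, "y": 0, "z": 0.3, "wx": 0, "wy": 0, "wz": 0, "gripper": 0}, {"x": 0, "y": 0, "z": 0.2, "wx": 0, "wy": 0, "wz": 0, "gripper": 0}, {"x": 0, "y": 0, "z": 0, "wx": 0, "wy": 0, "wz": 0, "gripper": 0}, {"x": 0, "y": 0, "z": 0, "wx": 0, "wy": 0, "wz": 0, "gripper": 0}]' --grip_force 100

```text
time_s: 25.28
position: [0.4813, 0.0517, 0.1369]
orientation: [3.092, 0.552, 0.005]
ft_force: [-0.4, 1.2, 8.3]
width: 0.26
gripper_force: 100.9
```

>>> play_rows --increments '[{"x": 0, "y": 0, "z": -0.5, "wx": 0, "wy": 0, "wz": 0, "gripper": 0}, {"x": -2.55, "y": 2.55, "z": 0, "wx": 0, "wy": 0, "wz": 0, "gripper": 0}, {"x": 0, "y": 0, "z": 0, "wx": 0, "wy": 0, "wz": 0, "gripper": 0}, {"x": 0, "y": 0, "z": 0.3, "wx": 0, "wy": 0, "wz": 0, "gripper": 0}, {"x": 0, "y": 0, "z": 0.2, "wx": 0, "wy": 0, "wz": 0, "gripper": 0}, {"x": 0, "y": 0, "z": 0, "wx": 0, "wy": 0, "wz": 0, "gripper": 0}, {"x": 0, "y": 0, "z": 0, "wx": 0, "wy": 0, "wz": 0, "gripper": 0}, {"x": 0, "y": 0, "z": 0, "wx": 0, "wy": 0, "wz": 0, "gripper": 0}]' --grip_force 100

```text
time_s: 25.95
position: [0.4655, 0.0185, 0.1369]
orientation: [3.09, 0.554, -0.0]
ft_force: [-4.5, -1.8, 11.4]
width: 0.255
gripper_force: 101.1
```

>>> play_rows --increments '[{"x": 0, "y": 0, "z": -0.5, "wx": 0, "wy": 0, "wz": 0, "gripper": 0}, {"x": 0, "y": -2.55, "z": 0, "wx": 0, "wy": 0, "wz": 0, "gripper": 0}, {"x": 0, "y": -2.55, "z": 0, "wx": 0, "wy": 0, "wz": 0, "gripper": 0}, {"x": 0, "y": 0, "z": 0, "wx": 0, "wy": 0, "wz": 0, "gripper": 0}, {"x": 0, "y": 0, "z": 0.3, "wx": 0, "wy": 0, "wz": 0, "gripper": 0}, {"x": 0, "y": 0, "z": 0.2, "wx": 0, "wy": 0, "wz": 0, "gripper": 0}, {"x": 0, "y": 0, "z": 0, "wx": 0, "wy": 0, "wz": 0, "gripper": 0}, {"x": 0, "y": 0, "z": 0, "wx": 0, "wy": 0, "wz": 0, "gripper": 0}]' --grip_force 100

```text
time_s: 26.62
position: [0.4479, 0.0674, 0.1368]
orientation: [-3.09, -0.551, -0.001]
ft_force: [-5.3, 5.8, 13.5]
width: 0.259
gripper_force: 101.4
```

It stops hard all round at 0.1369. Now I bear to about 25 N.

>>> play_rows --increments '[{"x": 0, "y": 0, "z": 0.1, "wx": 0, "wy": 0, "wz": 0, "gripper": 0}, {"x": 0, "y": 0, "z": 0, "wx": 0, "wy": 0, "wz": 0, "gripper": 0}, {"x": 0, "y": 0, "z": 0, "wx": 0, "wy": 0, "wz": 0, "gripper": 0}, {"x": 0, "y": 0, "z": 0, "wx": 0, "wy": 0, "wz": 0, "gripper": 0}]' --grip_force 100

```text
time_s: 26.95
position: [0.4482, 0.0675, 0.1366]
orientation: [-3.09, -0.551, -0.001]
ft_force: [-6.0, 6.3, 19.3]
width: 0.258
gripper_force: 102.1
```

>>> play_rows --increments '[{"x": 0, "y": 0, "z": 0.05, "wx": 0, "wy": 0, "wz": 0, "gripper": 0}, {"x": 0, "y": 0, "z": 0, "wx": 0, "wy": 0, "wz": 0, "gripper": 0}, {"x": 0, "y": 0, "z": 0, "wx": 0, "wy": 0, "wz": 0, "gripper": 0}, {"x": 0, "y": 0, "z": 0, "wx": 0, "wy": 0, "wz": 0, "gripper": 0}]' --grip_force 100

```text
time_s: 27.28
position: [0.4483, 0.0675, 0.1365]
orientation: [-3.09, -0.551, -0.002]
ft_force: [-8.0, 5.4, 21.5]
width: 0.256
gripper_force: 102.4
```

>>> play_rows --increments '[{"x": 0, "y": 0, "z": 0.06, "wx": 0, "wy": 0, "wz": 0, "gripper": 0}, {"x": 0, "y": 0, "z": 0, "wx": 0, "wy": 0, "wz": 0, "gripper": 0}, {"x": 0, "y": 0, "z": 0, "wx": 0, "wy": 0, "wz": 0, "gripper": 0}, {"x": 0, "y": 0, "z": 0, "wx": 0, "wy": 0, "wz": 0, "gripper": 0}, {"x": 0, "y": 0, "z": 0, "wx": 0, "wy": 0, "wz": 0, "gripper": 0}, {"x": 0, "y": 0, "z": 0, "wx": 0, "wy": 0, "wz": 0, "gripper": 0}]' --grip_force 100

```text
time_s: 27.78
position: [0.4485, 0.0675, 0.1364]
orientation: [-3.09, -0.551, -0.002]
ft_force: [-8.6, 5.8, 23.9]
width: 0.258
gripper_force: 102.7
```

>>> play_rows --increments '[{"x": 0, "y": 0, "z": -0.8, "wx": 0, "wy": 0, "wz": 0, "gripper": 0}, {"x": 2.55, "y": 2.55, "z": 0, "wx": 0, "wy": 0, "wz": 0, "gripper": 0}, {"x": 0, "y": 0, "z": 0, "wx": 0, "wy": 0, "wz": 0, "gripper": 0}, {"x": 0, "y": 0, "z": 0.4, "wx": 0, "wy": 0, "wz": 0, "gripper": 0}, {"x": 0, "y": 0, "z": 0.2, "wx": 0, "wy": 0, "wz": 0, "gripper": 0}, {"x": 0, "y": 0, "z": 0.1, "wx": 0, "wy": 0, "wz": 0, "gripper": 0}, {"x": 0, "y": 0, "z": 0, "wx": 0, "wy": 0, "wz": 0, "gripper": 0}, {"x": 0, "y": 0, "z": 0, "wx": 0, "wy": 0, "wz": 0, "gripper": 0}]' --grip_force 100

```text
time_s: 28.45
position: [0.4818, 0.0509, 0.1368]
orientation: [3.09, 0.552, 0.006]
ft_force: [-1.3, -1.8, 12.8]
width: 0.259
gripper_force: 101.5
```

>>> play_rows --increments '[{"x": 0, "y": 0, "z": 0, "wx": 0, "wy": 0, "wz": 0, "gripper": 0}, {"x": 0, "y": 0, "z": 0, "wx": 0, "wy": 0, "wz": 0, "gripper": 0}]' --grip_force 100

```text
time_s: 28.62
position: [0.4818, 0.0509, 0.1368]
orientation: [3.09, 0.553, 0.007]
ft_force: [-2.1, -0.9, 12.4]
width: 0.256
gripper_force: 101.5
```

>>> play_rows --increments '[{"x": 0, "y": 0, "z": 0.1, "wx": 0, "wy": 0, "wz": 0, "gripper": 0}, {"x": 0, "y": 0, "z": 0.1, "wx": 0, "wy": 0, "wz": 0, "gripper": 0}, {"x": 0, "y": 0, "z": 0, "wx": 0, "wy": 0, "wz": 0, "gripper": 0}, {"x": 0, "y": 0, "z": 0, "wx": 0, "wy": 0, "wz": 0, "gripper": 0}, {"x": 0, "y": 0, "z": 0, "wx": 0, "wy": 0, "wz": 0, "gripper": 0}]' --grip_force 100

```text
time_s: 29.03
position: [0.4824, 0.0509, 0.1364]
orientation: [3.09, 0.553, 0.008]
ft_force: [-5.9, 0.3, 23.1]
width: 0.258
gripper_force: 102.5
```

>>> play_rows --increments '[{"x": 0, "y": 0, "z": -1, "wx": 0, "wy": 0, "wz": 0, "gripper": 0}, {"x": 0, "y": 0, "z": -2.7, "wx": 0, "wy": 0, "wz": 0, "gripper": 0}, {"x": 0, "y": 0, "z": -3, "wx": 0, "wy": 0, "wz": 0, "gripper": 0}, {"x": 0, "y": 0, "z": -2.5, "wx": 0, "wy": 0, "wz": 0, "gripper": 0}, {"x": -2.55, "y": 0, "z": 0, "wx": 0, "wy": 0, "wz": 0, "gripper": 0}, {"x": -0.77, "y": 2.82, "z": 0, "wx": 0, "wy": 0, "wz": 0, "gripper": 0}, {"x": -0.77, "y": 2.82, "z": 0, "wx": 0, "wy": 0, "wz": 0, "gripper": 0}, {"x": -0.77, "y": 2.82, "z": 0, "wx": 0, "wy": 0, "wz": 0, "gripper": 0}]' --grip_force 100

```text
time_s: 29.7
position: [0.4629, -0.0451, 0.2237]
orientation: [-3.092, -0.554, 0.001]
ft_force: [0.5, -0.0, -0.5]
width: 0.26
gripper_force: 99.6
```

>>> play_rows --increments '[{"x": -0.77, "y": 2.82, "z": 0, "wx": 0, "wy": 0, "wz": 0, "gripper": 0}, {"x": -0.77, "y": 2.82, "z": 0, "wx": 0, "wy": 0, "wz": 0, "gripper": 0}, {"x": -0.77, "y": 2.82, "z": 0, "wx": 0, "wy": 0, "wz": 0, "gripper": 0}, {"x": -0.77, "y": 2.82, "z": 0, "wx": 0, "wy": 0, "wz": 0, "gripper": 0}, {"x": -0.77, "y": 2.82, "z": 0, "wx": 0, "wy": 0, "wz": 0, "gripper": 0}, {"x": -0.77, "y": 2.82, "z": 0, "wx": 0, "wy": 0, "wz": 0, "gripper": 0}, {"x": -0.77, "y": 2.82, "z": 0, "wx": 0, "wy": 0, "wz": 0, "gripper": 0}, {"x": -0.77, "y": 2.82, "z": 0, "wx": 0, "wy": 0, "wz": 0, "gripper": 0}]' --grip_force 100

```text
time_s: 30.37
position: [0.4835, -0.2784, 0.2232]
orientation: [-3.091, -0.552, 0.001]
ft_force: [1.7, -0.0, 0.3]
width: 0.256
gripper_force: 99.6
```

>>> play_rows --increments '[{"x": -0.77, "y": 2.82, "z": 0, "wx": 0, "wy": 0, "wz": 0, "gripper": 0}, {"x": 0, "y": 0, "z": 0, "wx": 0, "wy": 0, "wz": 0, "gripper": 0}, {"x": 0, "y": 0, "z": 2.5, "wx": 0, "wy": 0, "wz": 0, "gripper": 0}, {"x": 0, "y": 0, "z": 2.5, "wx": 0, "wy": 0, "wz": 0, "gripper": 0}, {"x": 0, "y": 0, "z": 2.0, "wx": 0, "wy": 0, "wz": 0, "gripper": 0}, {"x": 0, "y": 0, "z": 0, "wx": 0, "wy": 0, "wz": 0, "gripper": 0}, {"x": 0, "y": 0, "z": 0, "wx": 0, "wy": 0, "wz": 0, "gripper": 0}, {"x": 0, "y": 0, "z": 0, "wx": 0, "wy": 0, "wz": 0, "gripper": 0}]' --grip_force 100

```text
time_s: 31.03
position: [0.4872, -0.3067, 0.1554]
orientation: [3.091, 0.553, 0.001]
ft_force: [-0.0, 0.3, -0.9]
width: 0.26
gripper_force: 99.6
```

Run:
```python
from h import *
for i in range(5): t=capture("top")
st=get_state();print(st["position"],st["orientation"],st["ft_force"],move((.4874,-.3073,.0855),0))
s=capture("scene")
cv2.imwrite("pics/r1.png",np.hstack([cv2.resize(s[255:355,155:255],(400,400),interpolation=2),cv2.resize(t[170:270,290:390],(400,400),interpolation=2)])[...,::-1])
```

```text
[ 0.48734471 -0.30709282  0.15555887] [3.09071245e+00 5.52638630e-01 2.12364258e-03] [-0.33808608 -0.47609904 -0.98697651] [-0.01  0.01  7.01]
```

View pics/r1.png

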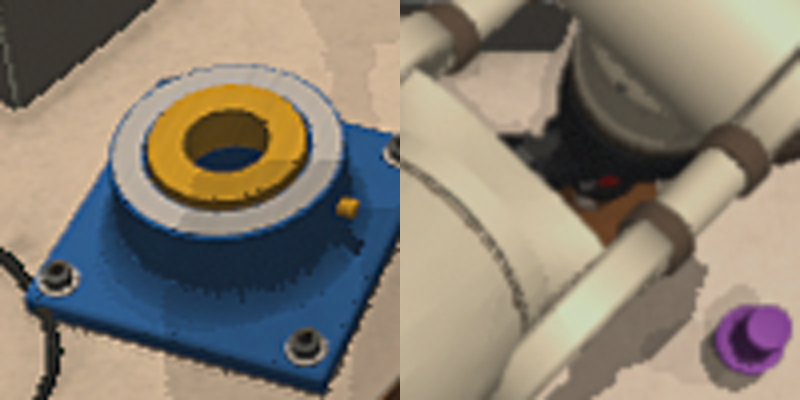

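The cup is square and low, standing only a few mm above the face (crop (228,145)). The drift is back over the stand at the pick pose, so I lower it carefully.

>>> play_rows --increments '[{"x": 0, "y": 0, "z": 1.0, "wx": 0, "wy": 0, "wz": 0, "gripper": 0}, {"x": 0, "y": 0, "z": 1.0, "wx": 0, "wy": 0, "wz": 0, "gripper": 0}, {"x": 0, "y": 0, "z": 0.5, "wx": 0, "wy": 0, "wz": 0, "gripper": 0}, {"x": 0, "y": 0, "z": 0, "wx": 0, "wy": 0, "wz": 0, "gripper": 0}, {"x": 0, "y": 0, "z": 0, "wx": 0, "wy": 0, "wz": 0, "gripper": 0}]' --grip_force 100

```text
time_s: 31.75
position: [0.4865, -0.3066, 0.1284]
orientation: [-3.092, -0.553, 0.001]
ft_force: [-0.6, -0.9, -2.5]
width: 0.258
gripper_force: 99.6
```

>>> play_rows --increments '[{"x": 0, "y": 0, "z": 1.5, "wx": 0, "wy": 0, "wz": 0, "gripper": 0}, {"x": 0, "y": 0, "z": 1.5, "wx": 0, "wy": 0, "wz": 0, "gripper": 0}, {"x": 0, "y": 0, "z": 0.9, "wx": 0, "wy": 0, "wz": 0, "gripper": 0}, {"x": 0, "y": 0, "z": 0.3, "wx": 0, "wy": 0, "wz": 0, "gripper": 0}, {"x": 0, "y": 0, "z": 0, "wx": 0, "wy": 0, "wz": 0, "gripper": 0}, {"x": 0, "y": 0, "z": 0, "wx": 0, "wy": 0, "wz": 0, "gripper": 0}]' --grip_force 100

```text
time_s: 32.25
position: [0.4868, -0.3067, 0.0875]
orientation: [-3.093, -0.553, 0.0]
ft_force: [0.7, -1.3, -1.6]
width: 0.252
gripper_force: 99.6
```

>>> play_rows --increments '[{"x": 0, "y": 0, "z": 0.15, "wx": 0, "wy": 0, "wz": 0, "gripper": 0}, {"x": 0, "y": 0, "z": 0, "wx": 0, "wy": 0, "wz": 0, "gripper": 0}, {"x": 0, "y": 0, "z": 0, "wx": 0, "wy": 0, "wz": 0, "gripper": 0}]' --grip_force 100

```text
time_s: 32.5
position: [0.4869, -0.3067, 0.0862]
orientation: [3.092, 0.553, 0.0]
ft_force: [0.7, -1.1, -0.4]
width: 0.258
gripper_force: 99.7
```

>>> play_rows --increments '[{"x": 0, "y": 0, "z": 0.08, "wx": 0, "wy": 0, "wz": 0, "gripper": 0}, {"x": 0, "y": 0, "z": 0, "wx": 0, "wy": 0, "wz": 0, "gripper": 0}, {"x": 0, "y": 0, "z": 0, "wx": 0, "wy": 0, "wz": 0, "gripper": 0}]' --grip_force 100

```text
time_s: 32.75
position: [0.4869, -0.3068, 0.0855]
orientation: [3.092, 0.553, 0.0]
ft_force: [0.0, -0.7, 2.8]
width: 0.256
gripper_force: 100.2
```

The collar is resting, so I release and lift away.

>>> play_rows --increments '[{"x": 0, "y": 0, "z": 0, "wx": 0, "wy": 0, "wz": 0, "gripper": 35}, {"x": 0, "y": 0, "z": 0, "wx": 0, "wy": 0, "wz": 0, "gripper": 50}, {"x": 0, "y": 0, "z": 0, "wx": 0, "wy": 0, "wz": 0, "gripper": 75}, {"x": 0, "y": 0, "z": 0, "wx": 0, "wy": 0, "wz": 0, "gripper": 100}, {"x": 0, "y": 0, "z": 0, "wx": 0, "wy": 0, "wz": 0, "gripper": 100}, {"x": 0, "y": 0, "z": 0, "wx": 0, "wy": 0, "wz": 0, "gripper": 100}, {"x": 0, "y": 0, "z": 0, "wx": 0, "wy": 0, "wz": 0, "gripper": 100}]' --grip_force 40

```text
time_s: 33.33
position: [0.4867, -0.3066, 0.0848]
orientation: [-3.092, -0.553, 0.0]
ft_force: [0.1, -0.6, -0.5]
width: 0.998
gripper_force: 0.0
```

>>> play_rows --increments '[{"x": 0, "y": 0, "z": -1, "wx": 0, "wy": 0, "wz": 0, "gripper": 100}, {"x": 0, "y": 0, "z": -2.5, "wx": 0, "wy": 0, "wz": 0, "gripper": 100}, {"x": 0, "y": 0, "z": -3.5, "wx": 0, "wy": 0, "wz": 0, "gripper": 100}, {"x": 0, "y": 0, "z": -3.5, "wx": 0, "wy": 0, "wz": 0, "gripper": 100}, {"x": 0, "y": 0, "z": -3, "wx": 0, "wy": 0, "wz": 0, "gripper": 100}, {"x": -2.9, "y": 1, "z": 0, "wx": 0, "wy": 0, "wz": 0, "gripper": 100}, {"x": -2.9, "y": 1, "z": 0, "wx": 0, "wy": 0, "wz": 0, "gripper": 100}, {"x": -2.9, "y": 1, "z": 0, "wx": 0, "wy": 0, "wz": 0, "gripper": 100}]' --grip_force 40

```text
time_s: 34.0
position: [0.4152, -0.3656, 0.2218]
orientation: [3.09, 0.555, 0.002]
ft_force: [-0.4, 0.7, -0.1]
width: 1.002
gripper_force: 0.0
```

>>> play_rows --increments '[{"x": -2.9, "y": 1, "z": 0, "wx": 0, "wy": 0, "wz": 0, "gripper": 100}, {"x": -2.9, "y": 1, "z": 0, "wx": 0, "wy": 0, "wz": 0, "gripper": 100}, {"x": -2.9, "y": 1, "z": 0, "wx": 0, "wy": 0, "wz": 0, "gripper": 100}, {"x": -2.9, "y": 1, "z": 0, "wx": 0, "wy": 0, "wz": 0, "gripper": 100}, {"x": -2.9, "y": 1, "z": 0, "wx": 0, "wy": 0, "wz": 0, "gripper": 100}, {"x": 0, "y": 0, "z": 0, "wx": 0, "wy": 0, "wz": 0, "gripper": 100}, {"x": 0, "y": 0, "z": 0, "wx": 0, "wy": 0, "wz": 0, "gripper": 100}]' --grip_force 40

```text
time_s: 34.58
position: [0.2959, -0.4629, 0.2206]
orientation: [3.093, 0.548, 0.001]
ft_force: [-0.3, 0.4, -0.7]
width: 1.002
gripper_force: 0.0
```

Run:
```python
from h import *
st=get_state();print(st["position"],st["ft_force"],st["width"],st["time_s"])
save("top","end.png",(130,165,430,285),2.6)
```

```text
[ 0.29589334 -0.46288339  0.22064058] [-0.33374794  0.38914099 -0.6599777 ] 1.0024831594812673 34.5833
```

View pics/end.png

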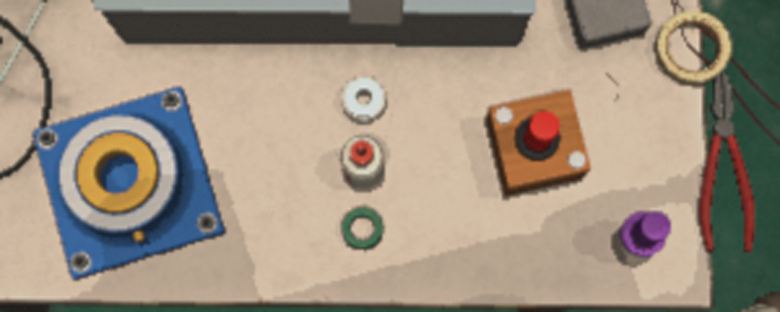

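The drift stands upright in its stand (crop (541,132)), the cup is square in the housing (crop (118,172)), and the glue, roller, ferrite and purple look-alike have not moved.

```bash
python3 -c "
from cell import *
print(hand_in())"
```

```text
the job is handed in; nothing more can be done
None
```

The cup is driven home: it stopped at the same height at all four places pressed and held about 25 N. The drift is back upright in its stand, nothing else was moved, and the job was handed in at about 35 s.

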